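Fetch the spectacles case from behind the row

ROBOT

A 6-joint arm with a two-finger parallel gripper is mounted at the origin on the work surface. World frame = base frame: x ahead of the robot, y to its left, z up, the work surface at z = 0. Lengths are in mm, angles in rad, forces in N, time in s.
With the tool pointing down it reaches from about 300 to 775 mm from the base axis. Payload 14.6 kg.
Tool frame: the origin (TCP) lies between the finger pads; the fingertips stand 8 mm ahead of it and the grasp point (between the pads) lies 11 mm behind it; y points along the fingers, x is the direction in which the jaws open and shut, and the axes are right-handed (so a half turn about y gives the same grasp; the last joint's range is limited). The gripper opens to 94 mm and grips with 3 to 60 N. Pads are 16 mm wide; open, the fingers measure 119 mm over their backs; the gripper's body (75 mm by 177 mm) begins 78 mm behind the grasp point.
Start: joints at [-1.394, 0.3, 1.521, -0, 1.321, -0.067], TCP at [132.759, -533.727, 213.446] pointing down, gripper open.
Joint ranges: [-3.03, 3.03], [-0.79, 2.21], [0.23, 2.52], [-1.04, 4.18], [0, 3.07], [-2.55, 2.55]. Speed limits (rad/s): [2.22, 2.22, 2.57, 3.14, 3.14, 3.14].

INTERFACE

Orientations are given as [roll, pitch, yaw] about the fixed x, y, z axes, in that order (R = Rz(yaw) Ry(pitch) Rx(roll)).
In Python, from cell import read_state, imaging, order gives the robot as it stands. The module is installed in compiled form; this text tells all that it offers.
- The arm moves only by the shell command python3 -m handwheel 'ROWS' [FORCE]. ROWS is JSON, a list that holds one entry, the list of rows, each a list of 7 numbers: the shift along the tool's x, y, z in mm, then the turn, a rotation vector about the tool's x, y, z in degrees, then the opening, from -1 (shut) to 1 (fully open), so that 0 is half open. A call has 1 to 5 rows; each row is the pose to reach, as a shift and turn from the pose measured when the call began, along the tool's axes at that moment; what a row does not reach only later rows make up. A row lasts 1/12 s, in which the tool goes at most 41.7 mm and 7.16 degrees, less where a joint would pass 70% of its speed; a pose out of reach is approached as far as the arm can. A call with a gripper value outside its range is refused whole. The fingers move at their own pace and stop on an object; FORCE is the grip in N (left out, the last holds). Time passes only in rows, so rows that repeat a pose let the fingers close. It gives the time, the measured TCP pose, the force and the opening at its end, in the units of the state.
- read_state(): the state, without advancing time (a new reading comes with each control period).
- imaging.camera(name): name is "side" or "top" or "wrist"; returns (picture, depth): 384x512x3 uint8, red, green, blue; 384x512 float32, mm along the optical axis (not along the pixel's ray), 0 where there is no reading.
- imaging.get_calibration(name): a dict with "mtx" (3x3 intrinsics, pixels), "dist" ([k1, k2, p1, p2, k3] as OpenCV has them; the pictures are not rectified), "world_from_camera" (4x4, takes a point from camera to world coordinates); the wrist camera has in their place "hand_eye" (4x4, takes a point from camera to tool coordinates, whose origin is the TCP and whose axes are the tool frame's). Camera axes: x right, y down, z forward; pixel columns grow to the right and rows downward; lengths in mm; the calibration is good to about 2 mm. A picture is of the moment at which its call begins: read the wrist's pose just before it. get_calibration takes no time and is no camera call.
- order.sign_off(): hands the job in, once; it reports no verdict.
The state is a dict: "clock": time; "joints": joint angles; "qd": joint speeds; "effort": joint torques, N m; "eef_pos": TCP position; "eef_rot": TCP orientation; "wrist_force": force on the tool from outside, world axes, zero at the start; "moment": the same for the moment, N m; "finger_gap": finger opening in mm.
Only numpy, scipy, OpenCV 4.12 (cv2) and the standard library are available. Lean on these libraries where they do the work, as an engineer would, in place of code of your own. Each camera call takes 0.05 s, during which the arm holds its last target.

TASK

The red spectacles case lies at the back of the plank, blocked by the green lantern, the blue battery organiser and the steel tumbler. First stand all three upright on the black side mat, leaving the case where it is meanwhile; then lay the case, same side up, in the middle of the orange pad and along it; then put the three back upright in the middle of their own coasters (lantern on green, organiser on blue and square to it as before, tumbler on white). Keep the three from falling over and leave the hairbrush alone.

Things in the scene. Friction and masses are not known exactly. Their poses are not given: they have to be found in the camera images.
- lantern_center (a point): Loose small camping lantern with green base and cap and a clear middle, upright and round: 58 mm across at base and cap, 54 mm at the middle, 80 mm high. The point is on its axis half-way up, 40 mm above its underside. z is its axis, up; its yaw is arbitrary.
- organiser_center (a point): Loose blue battery organiser, a box 66 mm long (its x) by 56 mm wide (its y) by 64 mm high, battery tops standing another 7 mm out of its top. The point is its centre, 32 mm above its underside. At the start its x points along the plank's depth, so one short end is close to the case and the two 66 mm sides are free to grip (across y).
- tumbler_center (a point): Loose open steel tumbler, upright and round, 58 mm across at the rim, 56 mm at the foot, 80 mm high, wall 3 mm. The point is on its axis half-way up, 40 mm above its underside. z is its axis, up; its yaw is arbitrary.
- case_center (a point): Loose red hard spectacles case, 160 mm long (its y) by 56 mm wide (its x) by 50 mm high (its z), lying flat at the back (far side) of the dark plank, just behind the row of three. The point is its centre, 25 mm above its underside. To be gripped across its 56 mm width once the row is cleared.
- coaster_green: Green coaster, the lantern's home, 70 mm (x) by 84 mm (y) by 2 mm, fixed on the dark plank (18 mm thick, 180 by 300 mm, fixed on the table). The origin is the middle of its underside, at z = 18 mm; its top is 2 mm higher. The three coasters lie side by side along their y, 100 mm apart, in any order.
- coaster_blue: Blue coaster, the organiser's home; same size and origin as the green one.
- coaster_white: White coaster, the tumbler's home; same size and origin as the green one.
- side_mat: Black rubber mat, the side area for the three cleared things, 300 mm (x) by 130 mm (y) by 4 mm thick, fixed flat on the table to the left or right of the plank. The origin is the middle of its underside, at table height.
- case_pad: Orange pad, the place for the case, 200 mm long (x) by 100 mm wide (y) by 4 mm thick, fixed flat on the table on the other side from the mat. The origin is the middle of its underside, at table height.
- hairbrush_center (a point): Wooden hairbrush, 203 mm long (its y), 55 mm wide, 28 mm high, lying loose on the table between the robot and the plank; not to be moved. The point is its middle, 14 mm up.
There are look-alikes about, which are no part of the job. There is more than one size of the part that bears case_center; the job needs the smaller.

How it is judged (in metres and radians):
On the way, in this order (a step that is already met when the one before it is completed fails the run):
1. lantern, organiser and tumbler all stand released on the side mat, the case still in its place (x of lantern_center in the frame of side_mat between -0.128 and 0.128 m and y of lantern_center in the frame of side_mat between -0.045 and 0.045 m and z of lantern_center in the frame of side_mat between 0.038 and 0.052 m and angle between each of lantern_center, organiser_center, tumbler_center's own z axis and vertical below 0.15 rad and contact force between each of lantern, organiser, tumbler and the fingers below 0.1 N and linear speed of each of lantern, organiser, tumbler below 0.02 m/s and x of organiser_center in the frame of side_mat between -0.128 and 0.128 m and y of organiser_center in the frame of side_mat between -0.045 and 0.045 m and z of organiser_center in the frame of side_mat between 0.03 and 0.044 m and x of tumbler_center in the frame of side_mat between -0.128 and 0.128 m and y of tumbler_center in the frame of side_mat between -0.045 and 0.045 m and z of tumbler_center in the frame of side_mat between 0.038 and 0.052 m and distance of case_center from where it was at the start of the episode below 0.025 m), for 0.2 s.
2. the case lies released on the orange pad while the three still stand on the side mat (horizontal distance between case_center and case_pad below 0.015 m and angle between the y axis of case_center and the x axis of case_pad, either way round below 0.25 rad and angle between each of case_center, lantern_center, organiser_center, tumbler_center's own z axis and vertical below 0.15 rad and z of case_center in the frame of case_pad between 0.02 and 0.04 m and contact force between case and the fingers below 0.1 N and linear speed of case below 0.02 m/s and x of lantern_center in the frame of side_mat between -0.128 and 0.128 m and y of lantern_center in the frame of side_mat between -0.045 and 0.045 m and z of lantern_center in the frame of side_mat between 0.038 and 0.052 m and x of organiser_center in the frame of side_mat between -0.128 and 0.128 m and y of organiser_center in the frame of side_mat between -0.045 and 0.045 m and z of organiser_center in the frame of side_mat between 0.03 and 0.044 m and x of tumbler_center in the frame of side_mat between -0.128 and 0.128 m and y of tumbler_center in the frame of side_mat between -0.045 and 0.045 m and z of tumbler_center in the frame of side_mat between 0.038 and 0.052 m), for 0.2 s.
At the end, for the whole second after the job is handed in: Case flat on the orange pad, within 15 mm of its middle and 0.25 rad of its length; lantern, organiser, tumbler upright on the green, blue, white coaster, within 13 mm of its middle, organiser square within 0.25 rad; hairbrush within 20 mm of its start; all released, at rest (horizontal distance between case_center and case_pad below 0.015 m and angle between the y axis of case_center and the x axis of case_pad, either way round below 0.25 rad and angle between each of case_center, lantern_center, organiser_center, tumbler_center's own z axis and vertical below 0.15 rad and z of case_center in the frame of case_pad between 0.02 and 0.04 m and contact force between each of case, lantern, organiser, tumbler and the fingers below 0.1 N and linear speed of each of case, lantern, organiser, tumbler below 0.02 m/s and horizontal distance between lantern_center and coaster_green below 0.013 m and z of lantern_center in the frame of coaster_green between 0.034 and 0.048 m and horizontal distance between organiser_center and coaster_blue below 0.013 m and z of organiser_center in the frame of coaster_blue between 0.026 and 0.04 m and angle between the x axis of organiser_center and the x axis of coaster_blue, either way round below 0.25 rad and horizontal distance between tumbler_center and coaster_white below 0.013 m and z of tumbler_center in the frame of coaster_white between 0.034 and 0.048 m and distance of hairbrush_center from where it was at the start of the episode below 0.02 m); the robot touches nothing.
It fails at once if lantern, organiser or tumbler falls over (angle between any of lantern_center, organiser_center, tumbler_center's own z axis and vertical above 0.6 rad).
It fails at once if the hairbrush is moved by more than 20 mm (distance of hairbrush_center from where it was at the start of the episode above 0.02 m).
It also fails if it takes over 134 s, if anything falls off the work surface, if the arm or the gripper's body presses on something with over 40 N, if the wrist force passes 120 N, or if a joint passes its speed limit or range.

## Working session

There is one attempt and no reset: what is moved stays moved. The work goes in short steps, Python scripts to look and compute and a shell command to move; the robot and the scene stay as the last step left them, time stands still between calls to the robot, and variables do not carry over. Pictures are saved under pics/ and viewed, and the job is handed in when it is done.

```bash
mkdir -p pics; ls
python3 - <<'E'
from cell import read_state, imaging, order
import cv2
print(read_state())
for n in ("top","side"):
    p,d=imaging.camera(n); cv2.imwrite(f"pics/{n}0.png",p[:,:,::-1]); 
    import numpy as np; np.save(f"pics/{n}0.npy",d)
    print(n,imaging.get_calibration(n))
print(imaging.get_calibration("wrist"))
E
```

```text
pics
{'clock': 0.0, 'joints': array([-1.39360441e+00,  3.00458967e-01,  1.52158835e+00, -4.47841176e-06,
        1.32072466e+00, -6.66113378e-02]), 'qd': array([ 9.00230385e-04, -1.73150018e-03, -1.04762302e-03, -1.21915461e-03,
       -1.79317705e-03,  2.91074230e-05]), 'effort': array([ 1.36013603e-05, -5.31809449e+01, -3.52735555e+01,  7.08349259e-02,
        2.43481679e-02, -7.48760294e-05]), 'eef_pos': array([ 132.71079941, -533.47748294,  212.88991576]), 'eef_rot': array([-1.57072216e+00,  1.17699708e-03, -1.32699192e+00]), 'wrist_force': array([-0.44339022,  1.70363201, -0.43150983]), 'moment': array([-0.01776328, -0.03827907,  0.06532365]), 'finger_gap': 93.74369072372177}
top {'mtx': array([[375.04838511,   0.        , 253.27941994],
       [  0.        , 375.04838511, 195.71140956],
       [  0.        ,   0.        ,   1.        ]]), 'dist': array([-0.04355188,  0.        ,  0.        ,  0.        ,  0.        ]), 'world_from_camera': array([[-1.00208523e-02, -9.90665890e-01,  1.35943655e-01,
         3.24904231e+02],
       [-9.99948536e-01,  1.01431485e-02,  2.06958115e-
[... 708 characters left out ...]
   8.46474020e+02],
       [ 0.00000000e+00,  0.00000000e+00,  0.00000000e+00,
         1.00000000e+00]])}
{'mtx': array([[343.98121379,   0.        , 255.17187579],
       [  0.        , 343.98121379, 191.59133455],
       [  0.        ,   0.        ,   1.        ]]), 'dist': array([0.00946675, 0.        , 0.        , 0.        , 0.        ]), 'hand_eye': array([[ 9.99999587e-01, -8.39534871e-04, -3.47329748e-04,
         2.02059546e-01],
       [ 1.24877659e-04, -2.51655946e-01,  9.67816754e-01,
        -1.70509242e+02],
       [-8.99923510e-04, -9.67816398e-01, -2.51655737e-01,
         7.43298278e+01],
       [ 0.00000000e+00,  0.00000000e+00,  0.00000000e+00,
         1.00000000e+00]])}
```

View pictures.

View pics/top0.png

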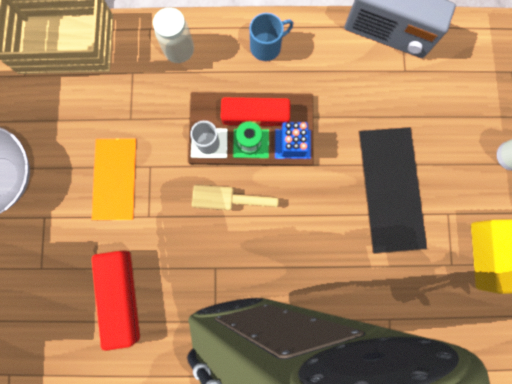

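View pics/side0.png

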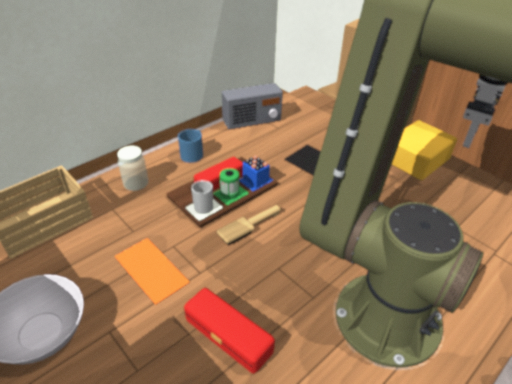

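```bash
cat > h.py <<'E'
import numpy as np, cv2
from cell import read_state, imaging, order
def ray_z(cal,uv,z,W=None):
    """world points of pixels uv at world height z"""
    W=cal["world_from_camera"] if W is None else W
    u=cv2.undistortPoints(np.array(uv,float).reshape(-1,1,2),cal["mtx"],cal["dist"]).reshape(-1,2)
    d=np.c_[u,np.ones(len(u))]@W[:3,:3].T
    o=W[:3,3]; z=np.broadcast_to(z,(len(u),))
    return o+d*((z-o[2])/d[:,2])[:,None]
def crop(img,x0,y0,x1,y1,s,name):
    c=cv2.resize(img[y0:y1,x0:x1],None,fx=s,fy=s,interpolation=cv2.INTER_CUBIC)
    for x in range((x0+9)//10*10,x1,10):
        cv2.line(c,(int((x-x0+.5)*s),0),(int((x-x0+.5)*s),6 if x%50 else 14),(255,0,255),1)
        if x%20==0: cv2.putText(c,str(x),(int((x-x0)*s),24),0,.35,(255,0,255),1)
    for y in range((y0+9)//10*10,y1,10):
        cv2.line(c,(0,int((y-y0+.5)*s)),(6,int((y-y0+.5)*s)),(255,0,255),1)
        if y%20==0: cv2.putText(c,str(y),(8,int((y-y0+.5)*s)+4),0,.35,(255,0,255),1)
    cv2.imwrite(name,c)
E
python3 - <<'E'
from h import *
p=cv2.imread("pics/top0.png")
crop(p,180,85,325,215,5,"pics/t1.png")
# colour segments
hsv=cv2.cvtColor(p,cv2.COLOR_BGR2HSV)
def seg(name,m,box,z):
    x0,y0,x1,y1=box; k=np.zeros(m.shape,np.uint8); k[y0:y1,x0:x1]=m[y0:y1,x0:x1]
    n,l,s,c=cv2.connectedComponentsWithStats(k); i=1+np.argmax(s[1:,4]); 
    pts=cv2.findContours((l==i).astype(np.uint8),0,1)[0][0].reshape(-1,2).astype(float)
    w=ray_z(imaging.get_calibration("top"),pts,z)[:,:2].astype(np.float32)
    r=cv2.minAreaRect(w); print(name,s[i],r)
H,S,V=[hsv[...,i].astype(int) for i in range(3)]
seg("pad",(H>9)&(H<22)&(S>215)&(V>200),(80,130,145,230),4)
seg("mat",(V<70),(350,120,435,260),4)
seg("case",((H<6)|(H>174))&(S>180)&(V>200),(190,90,315,135),68)
seg("casetopall",((H<6)|(H>174))&(S>180),(190,90,315,135),68)
E
```

```text
pad [  94  140   41   77 1843] ((494.5477294921875, 333.84625244140625), (95.57085418701172, 187.0078887939453), 89.62995910644531)
mat [ 361  129   65  123 6099] ((460.24468994140625, -336.14544677734375), (293.3968811035156, 124.1251220703125), 3.6826953887939453)
case [ 220   97   70   24 1565] ((638.8005981445312, -7.420036315917969), (157.5028839111328, 54.75567626953125), 87.99468994140625)
casetopall [ 220   97   71   29 1805] ((633.247314453125, -8.192031860351562), (160.45091247558594, 67.02740478515625), 89.32929992675781)
```

View pics/t1.png

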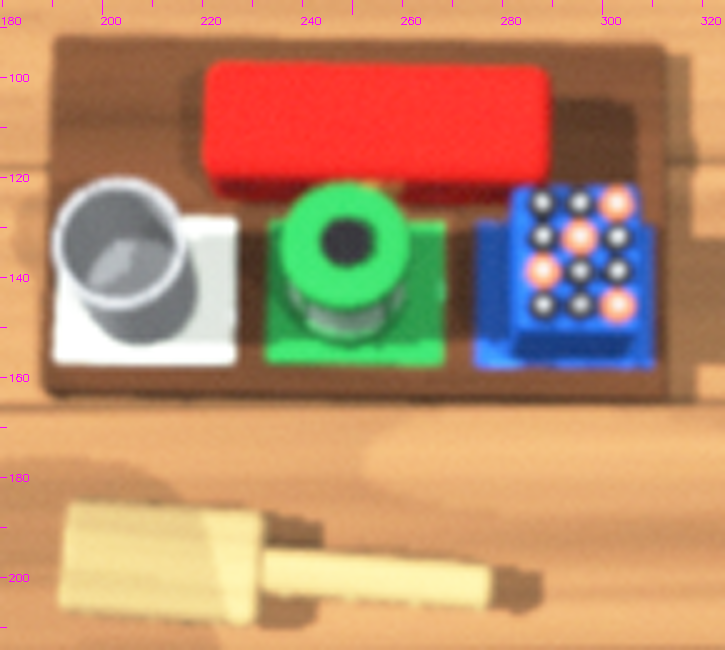

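Run:
```python
from h import *
c=imaging.get_calibration("top")
def f(n,P,z):
    w=ray_z(c,[[180+(a+.5)/5-.5,85+(b+.5)/5-.5] for a,b in P],z)[:,:2]; print(n,w.round(1).tolist(),"mean",w.mean(0).round(1))
f("white",[(53,364),(237,364),(237,217)],20)
f("green",[(265,364),(446,364),(446,220),(265,220)],20)
f("blue",[(474,368),(655,368),(655,220),(474,220)],20)
f("plank",[(53,37),(665,45),(665,402),(47,393)],18)
f("tumb",[(119,178),(119,307),(53,242),(185,242)],100)
f("lant",[(344,183),(344,307),(280,245),(409,245)],100)
f("org",[(513,185),(636,185),(638,330),(511,332)],84)
f("case",[(205,62),(550,66),(550,182),(203,178)],68)
```

```text
white [[537.7, 146.8], [536.7, 59.2], [609.1, 59.3]] mean [561.1  88.4]
green [[536.5, 45.9], [535.6, -40.0], [606.5, -41.1], [607.4, 45.8]] mean [571.5   2.7]
blue [[533.5, -53.3], [532.7, -139.3], [605.6, -141.7], [606.4, -54.6]] mean [569.6 -97.2]
plank [[702.5, 149.7], [695.1, -149.9], [516.6, -143.8], [524.1, 149.8]] mean [609.6   1.5]
tumb [[601.3, 105.3], [543.1, 104.8], [572.6, 133.9], [571.9, 76.3]] mean [572.2 105.1]
lant [[597.9, 6.8], [542.0, 7.2], [570.1, 34.9], [569.5, -21.3]] mean [569.8   6.9]
org [[601.7, -68.5], [601.2, -123.4], [534.7, -122.2], [534.3, -66.1]] mean [568.  -95.1]
case [[667.7, 70.7], [664.1, -88.1], [608.5, -86.7], [612.0, 71.4]] mean [638.1  -8.2]
```

```bash
cat >> h.py <<'E'
from scipy.spatial.transform import Rotation as Rt
def go(x,y,z,yaw,opening=None):
    s=read_state(); R=Rt.from_euler("xyz",s["eef_rot"]); p=s["eef_pos"]
    T=Rt.from_euler("xyz",[-90,0,yaw],degrees=True)
    d=R.inv().apply(np.array([x,y,z])-p); r=(R.inv()*T).as_rotvec(degrees=True)
    print("shift",d.round(1),"rot",r.round(2),"| pos",p.round(1),"rpy",np.degrees(s["eef_rot"]).round(2),"t",round(s["clock"],2),"gap",round(s["finger_gap"],1),"F",s["wrist_force"].round(1),"j",s["joints"].round(2))
import sys
if __name__=="__main__": go(*map(float,sys.argv[1:5]))
E
python3 h.py 568 -95 213 -91
```

```text
shift [-3.205e+02  3.000e-01  5.283e+02] rot [ 0.   14.97 -0.06] | pos [ 132.7 -533.5  212.9] rpy [-9.000e+01  6.000e-02 -7.603e+01] t 0.1 gap 94.0 F [-0.4  0.1  0.3] j [-1.39  0.3   1.52 -0.    1.32 -0.07]
```

```bash
python3 -m handwheel '[[[-320,0,528,0,15,0,1],[-320,0,528,0,15,0,1],[-320,0,528,0,15,0,1],[-320,0,528,0,15,0,1],[-320,0,528,0,15,0,1]]]' 20; python3 h.py 568 -95 213 -91
```

```text
clock: 0.52
eef_pos: [277.8, -387.0, 213.2]
eef_rot: [-1.571, 0.001, -1.59]
wrist_force: [0.2, -0.5, 0.3]
finger_gap: 94.2
shift [-297.4    0.5  284.7] rot [ 0.02 -0.07 -0.08] | pos [ 277.8 -387.   213.2] rpy [-9.002e+01  8.000e-02 -9.107e+01] t 0.52 gap 94.2 F [ 0.2 -0.5  0.3] j [-1.03  0.14  1.72  0.    1.29  0.56]
```

```bash
python3 -m handwheel '[[[-297,0,285,0,0,0,1],[-297,0,285,0,0,0,1],[-297,0,285,0,0,0,1],[-297,0,285,0,0,0,1],[-297,0,285,0,0,0,1]]]'; python3 h.py 568 -95 180 -91
```

```text
clock: 0.93
eef_pos: [424.8, -239.0, 213.4]
eef_rot: [-1.571, 0.001, -1.59]
wrist_force: [0.9, -1.9, -1.0]
finger_gap: 94.0
shift [-146.6   33.6  140.5] rot [ 0.03 -0.08 -0.08] | pos [ 424.8 -239.   213.4] rpy [-9.003e+01  8.000e-02 -9.108e+01] t 0.93 gap 94.0 F [ 0.9 -1.9 -1. ] j [-0.59  0.16  1.69  0.    1.29  1.  ]
```

```bash
python3 -m handwheel '[[[-147,0,140,0,0,0,1],[-147,0,140,0,0,0,1],[-147,0,140,0,0,0,1],[-147,0,140,0,0,0,1],[-147,0,140,0,0,0,1]]]'
python3 - <<'E'
from h import *
go(568,-95,47,-91)
s=read_state(); p,d=imaging.camera("wrist"); cv2.imwrite("pics/w1.png",p[:,:,::-1]); np.savez("pics/w1.npz",d=d,pos=s["eef_pos"],rot=s["eef_rot"])
E
```

```text
clock: 1.35
eef_pos: [568.7, -92.5, 213.2]
eef_rot: [-1.572, 0.001, -1.589]
wrist_force: [-0.3, -0.3, 1.0]
finger_gap: 93.7
shift [  2.8 166.2  -0.5] rot [ 0.05 -0.04 -0.09] | pos [568.7 -92.5 213.2] rpy [-9.005e+01  9.000e-02 -9.104e+01] t 1.35 gap 93.7 F [-0.3 -0.3  1. ] j [-0.23  0.36  1.44  0.    1.34  1.36]
```

View pics/w1.png

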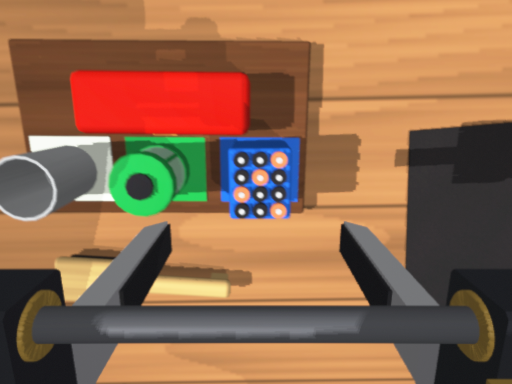

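```bash
cat >> h.py <<'E'
def wristW(pos,rot):
    M=np.eye(4); M[:3,:3]=Rt.from_euler("xyz",rot).as_matrix(); M[:3,3]=pos
    return M@imaging.get_calibration("wrist")["hand_eye"]
E
python3 - <<'E'
from h import *
p=cv2.imread("pics/w1.png"); crop(p,0,30,320,230,2.5,"pics/w1c.png"); crop(p,205,125,315,225,6,"pics/w1d.png")
E
```

```text
(no output)
```

View pics/w1c.png

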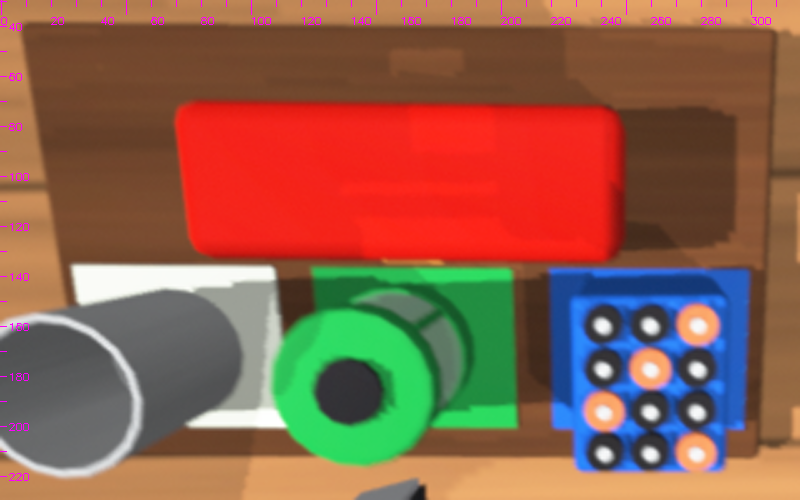

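View pics/w1d.png

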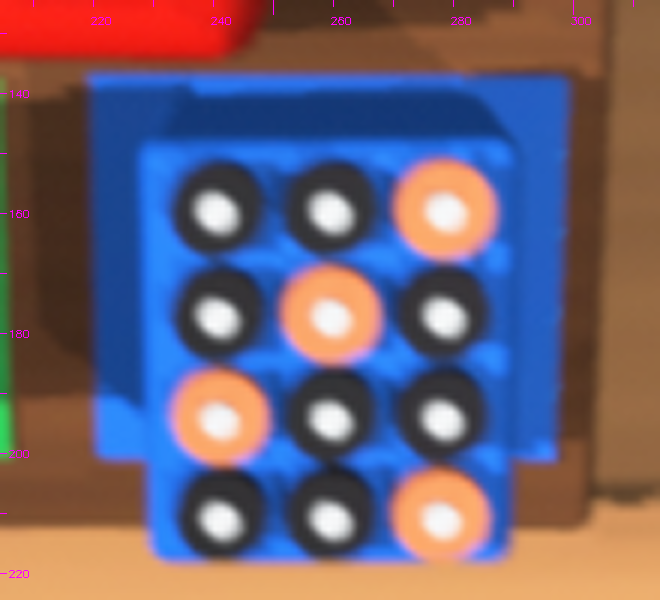

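Run:
```python
from h import *
c=imaging.get_calibration("wrist"); z=np.load("pics/w1.npz"); W=wristW(z["pos"],z["rot"])
def f(n,P,h,s,x0,y0):
    w=ray_z(c,[[x0+(a+.5)/s-.5,y0+(b+.5)/s-.5] for a,b in P],h,W)[:,:2]; print(n,w.round(1).tolist(),"mean",w.mean(0).round(1))
f("org",[(140,142),(516,142),(510,560),(152,560)],84,6,205,125)
f("blue",[(88,73),(570,76),(555,461),(97,460)],20,6,205,125)
f("green",[(311,267),(513,268),(517,429)],20,2.5,0,30)
f("white",[(70,265),(274,265),(287,428)],20,2.5,0,30)
f("lant",[(272,386),(435,386),(353,306),(353,465)],100,2.5,0,30)
f("tumb",[(142,396),(62,314),(62,477)],100,2.5,0,30)
f("case",[(177,103),(622,107),(623,262),(193,256)],68,2.5,0,30)
```

```text
org [[604.4, -69.0], [603.4, -123.6], [539.4, -123.1], [540.4, -68.3]] mean [571.9 -96. ]
blue [[608.4, -55.0], [606.3, -139.2], [536.2, -137.5], [538.0, -53.5]] mean [572.2 -96.3]
green [[610.4, 44.6], [608.5, -40.0], [538.2, -37.8]] mean [585.7 -11. ]
white [[613.0, 144.9], [611.6, 60.0], [540.5, 63.3]] mean [588.4  89.4]
lant [[578.0, 32.0], [577.0, -23.2], [604.6, 1.8], [549.3, 7.5]] mean [577.2   4.5]
tumb [[575.3, 76.4], [603.7, 98.0], [546.9, 108.8]] mean [575.3  94.4]
case [[671.8, 66.1], [667.8, -88.1], [614.5, -87.2], [619.5, 68.5]] mean [643.4 -10.2]
```

```bash
python3 h.py 571 -96 48 -91.2
```

```text
shift [  7.9 164.8  -0.4] rot [ 0.02  0.32 -0.15] | pos [571.6 -88.5 212.8] rpy [-90.02   0.15 -90.88] t 1.4 gap 93.9 F [ 3.3  3.9 -0.3] j [-0.22  0.36  1.44  0.    1.34  1.37]
```

```bash
python3 -m handwheel '[[[8,0,0,0,0,0,1],[8,0,0,0,0,0,1],[8,40,0,0,0,0,1],[8,70,0,0,0,0,1],[8,70,0,0,0,0,1]]]'; python3 h.py 571 -96 48 -91.2
```

```text
clock: 1.82
eef_pos: [568.3, -97.0, 137.3]
eef_rot: [-1.58, 0.004, -1.588]
wrist_force: [-1.6, -0.8, -0.5]
finger_gap: 94.0
shift [-0.6 89.3  3.5] rot [ 0.52  0.22 -0.26] | pos [568.3 -97.  137.3] rpy [-90.52   0.26 -90.98] t 1.82 gap 94.0 F [-1.6 -0.8 -0.5] j [-0.23  0.43  1.52  0.    1.2   1.35]
```

```bash
python3 -m handwheel '[[[0,30,2,0.5,0,-0.2,1],[0,60,2,0.5,0,-0.2,1],[0,89,2,0.5,0,-0.2,1],[0,89,2,0.5,0,-0.2,1],[0,89,2,0.5,0,-0.2,1]]]'; python3 h.py 571 -96 48 -91.2
```

```text
clock: 2.23
eef_pos: [569.4, -97.4, 49.4]
eef_rot: [-1.572, 0.001, -1.589]
wrist_force: [0.2, 0.3, 1.3]
finger_gap: 94.0
shift [-1.4  1.4  1.6] rot [ 0.06  0.16 -0.07] | pos [569.4 -97.4  49.4] rpy [-9.006e+01  7.000e-02 -9.104e+01] t 2.23 gap 94.0 F [0.2 0.3 1.3] j [-0.23  0.54  1.59  0.    1.01  1.36]
```

Close.

```bash
python3 -m handwheel '[[[0,0,0,0,0,0,-1],[0,0,0,0,0,0,-1],[0,0,0,0,0,0,-1],[0,0,0,0,0,0,-1],[0,0,0,0,0,0,-1]]]' 25; python3 -m handwheel '[[[0,0,0,0,0,0,-1],[0,0,0,0,0,0,-1],[0,-10,0,0,0,0,-1],[0,-30,0,0,0,0,-1],[0,-50,0,0,0,0,-1]]]' 25;  python3 h.py 571 -96 170 -91
```

```text
clock: 2.65
eef_pos: [569.7, -97.5, 50.2]
eef_rot: [-1.571, 0.001, -1.589]
wrist_force: [-0.1, 0.7, -0.3]
finger_gap: 64.2
clock: 3.07
eef_pos: [569.0, -97.3, 100.5]
eef_rot: [-1.573, 0.001, -1.589]
wrist_force: [0.2, 0.1, -2.9]
finger_gap: 55.9
shift [ -1.4 -69.5   1.8] rot [ 0.13 -0.03 -0.08] | pos [569.  -97.3 100.5] rpy [-9.013e+01  8.000e-02 -9.103e+01] t 3.07 gap 55.9 F [ 0.2  0.1 -2.9] j [-0.23  0.47  1.56  0.    1.11  1.36]
```

```bash
python3 h.py 549 -331 110 -87
```

```text
shift [234.   -9.8 -15.8] rot [ 0.13 -4.03 -0.08] | pos [569.  -97.3 100.5] rpy [-9.013e+01  8.000e-02 -9.103e+01] t 3.07 gap 55.9 F [ 0.2  0.1 -2.9] j [-0.23  0.47  1.56  0.    1.11  1.36]
```

```bash
python3 -m handwheel '[[[20,-8,0,0,0,0,-1],[50,-10,-3,0,-1,0,-1],[85,-10,-6,0,-2,0,-1],[120,-10,-8,0,-3,0,-1],[155,-10,-10,0,-4,0,-1]]]'; python3 h.py 549 -331 110 -87
```

```text
clock: 3.48
eef_pos: [555.8, -253.5, 110.8]
eef_rot: [-1.573, 0.002, -1.518]
wrist_force: [0.9, 1.2, -3.8]
finger_gap: 56.0
shift [ 77.    0.7 -10.9] rot [ 0.14  0.04 -0.09] | pos [ 555.8 -253.5  110.8] rpy [-90.14   0.1  -86.96] t 3.48 gap 56.0 F [ 0.9  1.2 -3.8] j [-0.49  0.53  1.44  0.    1.17  1.03]
```

```bash
python3 -m handwheel '[[[35,0,-5,0,0,0,-1],[65,0,-9,0,0,0,-1],[77,0,-11,0,0,0,-1],[77,0,-11,0,0,0,-1],[77,0,-11,0,0,0,-1]]]'; python3 h.py 549 -331 35 -87
python3 - <<'E'
from h import *
p,d=imaging.camera("top"); cv2.imwrite("pics/t2.png",p[:,:,::-1]); crop(p[:,:,::-1],180,80,440,260,3,"pics/t2c.png")
E
```

```text
clock: 3.9
eef_pos: [548.6, -330.8, 110.5]
eef_rot: [-1.574, 0.002, -1.519]
wrist_force: [0.0, 0.4, -4.3]
finger_gap: 55.6
shift [ 0.4 75.5  0.7] rot [ 0.18 -0.01 -0.14] | pos [ 548.6 -330.8  110.5] rpy [-90.18   0.14 -87.01] t 3.9 gap 55.6 F [ 0.   0.4 -4.3] j [-0.6   0.6   1.34  0.    1.21  0.92]
```

View pics/t2c.png

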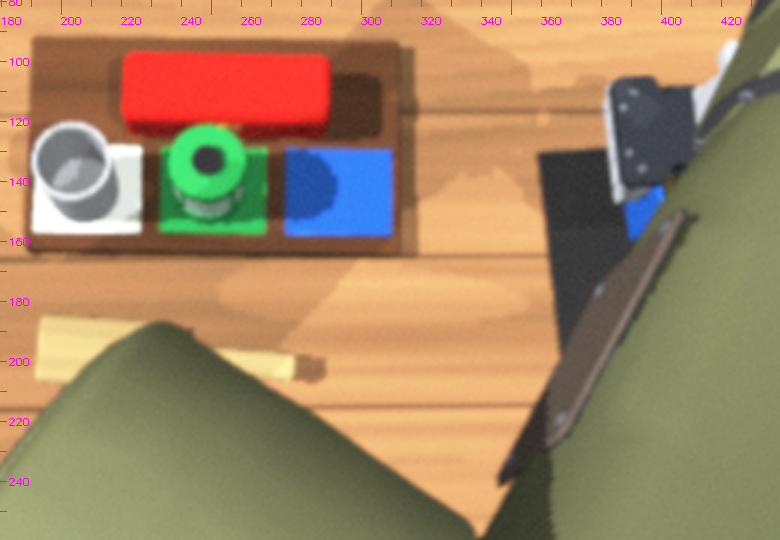

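```bash
python3 -m handwheel '[[[0,20,0,0,0,0,-1],[0,45,0,0,0,0,-1],[0,65,0,0,0,0,-1],[0,72,0,0,0,0,-1],[0,72,0,0,0,0,-1]]]'; python3 h.py 549 -331 34 -87
```

```text
clock: 4.37
eef_pos: [548.3, -328.3, 37.1]
eef_rot: [-1.576, 0.004, -1.516]
wrist_force: [-0.3, -0.4, -3.3]
finger_gap: 56.0
shift [2.8 3.1 0.6] rot [ 0.32  0.14 -0.25] | pos [ 548.3 -328.3   37.1] rpy [-90.32   0.25 -86.86] t 4.37 gap 56.0 F [-0.3 -0.4 -3.3] j [-0.6   0.68  1.39  0.    1.08  0.92]
```

```bash
python3 -m handwheel '[[[2,1,0,0,0,0,-1],[2,2,0,0,0,0,-1],[2,3,0,0,0,0,-1],[2,3.5,0,0,0,0,-1],[2,3.5,0,0,0,0,-1]]]'; python3 h.py 549 -331 34 -87
```

```text
clock: 4.78
eef_pos: [548.8, -330.4, 34.7]
eef_rot: [-1.575, 0.004, -1.516]
wrist_force: [-1.1, 2.1, 3.1]
finger_gap: 55.9
shift [0.6 0.7 0.2] rot [ 0.24  0.14 -0.21] | pos [ 548.8 -330.4   34.7] rpy [-90.24   0.21 -86.86] t 4.78 gap 55.9 F [-1.1  2.1  3.1] j [-0.6   0.69  1.39  0.    1.07  0.92]
```

Contact made (z force flipped to +3). Release and rise.

```bash
python3 -m handwheel '[[[0,0,0,0,0,0,1],[0,0,0,0,0,0,1],[0,0,0,0,0,0,1],[0,0,0,0,0,0,1],[0,0,0,0,0,0,1]]]'; python3 -m handwheel '[[[0,0,0,0,0,0,1],[0,-30,0,0,0,0,1],[0,-70,0,0,0,0,1],[0,-110,0,0,0,0,1],[0,-145,0,0,0,0,1]]]';python3 h.py 573 4 170 -91.2
```

```text
clock: 5.2
eef_pos: [548.8, -330.5, 34.8]
eef_rot: [-1.575, 0.004, -1.516]
wrist_force: [0.5, -0.1, -0.9]
finger_gap: 85.9
clock: 5.62
eef_pos: [549.4, -330.9, 182.4]
eef_rot: [-1.574, 0.003, -1.516]
wrist_force: [0.9, -0.0, -0.1]
finger_gap: 94.3
shift [-333.1   13.2   41.9] rot [ 0.19  4.33 -0.16] | pos [ 549.4 -330.9  182.4] rpy [-90.18   0.17 -86.87] t 5.62 gap 94.3 F [ 0.9 -0.  -0.1] j [-0.6   0.53  1.27  0.    1.35  0.92]
```

```bash
python3 -m handwheel '[[[-333,5,42,0,4,0,1],[-333,5,42,0,4,0,1],[-333,5,42,0,4,0,1],[-333,5,42,0,4,0,1],[-333,5,42,0,4,0,1]]]'; python3 h.py 573 4 180 -91.2
```

```text
clock: 6.03
eef_pos: [563.8, -121.3, 178.9]
eef_rot: [-1.574, 0.003, -1.586]
wrist_force: [0.9, -0.1, 0.7]
finger_gap: 93.8
shift [-125.4   -0.8    7.2] rot [ 0.19  0.31 -0.15] | pos [ 563.8 -121.3  178.9] rpy [-90.19   0.15 -90.89] t 6.03 gap 93.8 F [ 0.9 -0.1  0.7] j [-0.28  0.39  1.48  0.    1.27  1.31]
```

```bash
python3 -m handwheel '[[[-41,0,3,0.2,0,-0.1,1],[-80,0,5,0.2,0,-0.1,1],[-110,0,7,0.2,0,-0.1,1],[-125,0,7,0.2,0,-0.1,1],[-125,0,7,0.2,0,-0.1,1]]]';python3 -m handwheel '[[[0,0,0,0,0,0,1],[0,0,0,0,0,0,1]]]'
python3 - <<'E'
from h import *
go(573,4,50,-91.2)
s=read_state(); p,d=imaging.camera("wrist"); p=p[:,:,::-1].copy(); cv2.imwrite("pics/w2.png",p); np.savez("pics/w2.npz",d=d,pos=s["eef_pos"],rot=s["eef_rot"])
crop(p,90,60,410,260,2.5,"pics/w2c.png")
E
```

```text
clock: 6.45
eef_pos: [572.7, 6.6, 179.3]
eef_rot: [-1.57, 0.001, -1.583]
wrist_force: [0.6, -0.6, -0.2]
finger_gap: 93.9
clock: 6.62
eef_pos: [572.7, 6.1, 179.3]
eef_rot: [-1.57, 0.001, -1.583]
wrist_force: [0.6, -0.8, -0.0]
finger_gap: 94.0
shift [  2.2 129.3   0.2] rot [-0.02  0.5  -0.06] | pos [572.7   6.1 179.3] rpy [-8.998e+01  6.000e-02 -9.070e+01] t 6.62 gap 94.0 F [ 0.6 -0.8 -0. ] j [-0.05  0.38  1.5   0.    1.27  1.53]
```

View pics/w2c.png

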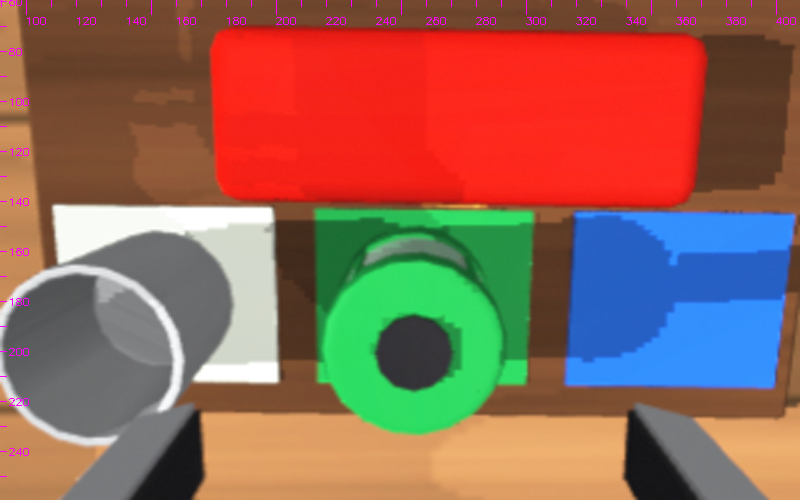

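Run:
```python
from h import *
c=imaging.get_calibration("wrist"); z=np.load("pics/w2.npz"); W=wristW(z["pos"],z["rot"])
def f(n,P,h,s=2.5,x0=90,y0=60):
    w=ray_z(c,[[x0+(a+.5)/s-.5,y0+(b+.5)/s-.5] for a,b in P],h,W)[:,:2]; print(n,w.round(1).tolist(),"mean",w.mean(0).round(1))
f("white",[(52,206),(279,383)],20)
f("green",[(315,209),(535,210),(527,385),(317,384)],20)
f("blue",[(573,213),(795,213),(776,389),(565,387)],20)
f("lant",[(323,344),(505,344),(414,254),(414,434)],100)
f("tumb",[(0,354),(184,354),(92,265),(92,443)],100)
f("case",[(212,30),(704,36),(692,208),(220,200)],68)
```

```text
white [[611.9, 144.0], [539.9, 61.2]] mean [575.9 102.6]
green [[609.5, 43.8], [608.1, -40.3], [537.8, -38.7], [539.3, 45.9]] mean [573.7   2.7]
blue [[606.7, -54.9], [605.6, -139.5], [534.8, -138.9], [536.7, -54.0]] mean [571.  -96.8]
lant [[578.0, 33.7], [577.3, -21.1], [605.1, 5.9], [548.7, 6.7]] mean [577.3   6.3]
tumb [[576.2, 131.3], [575.4, 75.8], [603.0, 100.7], [547.1, 106.7]] mean [575.4 103.6]
case [[670.6, 67.8], [666.8, -84.8], [613.7, -84.8], [618.3, 69.0]] mean [642.4  -8.2]
```

```bash
python3 -m handwheel '[[[0,35,2,0,0.5,0,1],[0,75,2,0,0.5,0,1],[0,110,2,0,0.5,0,1],[0,129,2,0,0.5,0,1],[0,129,2,0,0.5,0,1]]]'; python3 h.py 575 6 50 -91.2
```

```text
clock: 7.08
eef_pos: [572.5, 4.7, 46.0]
eef_rot: [-1.578, 0.001, -1.594]
wrist_force: [-0.3, 0.5, -0.4]
finger_gap: 94.1
shift [-1.4 -4.   2.4] rot [ 0.39 -0.13 -0.07] | pos [572.5   4.7  46. ] rpy [-9.039e+01  7.000e-02 -9.133e+01] t 7.08 gap 94.1 F [-0.3  0.5 -0.4] j [-0.06  0.54  1.6   0.    1.01  1.54]
```

```bash
python3 -m handwheel '[[[-1,-4,2,0.4,0,0,1],[-1,-4,2,0.4,0,0,1],[-1,-4,2,0.4,0,0,-1],[-1,-4,2,0.4,0,0,-1],[-1,-4,2,0.4,0,0,-1]]]' 20; python3 -m handwheel '[[[0,0,0,0,0,0,-1],[0,0,0,0,0,0,-1],[0,0,0,0,0,0,-1],[0,0,0,0,0,0,-1],[0,0,0,0,0,0,-1]]]' 20;  python3 h.py 575 6 50 -91.2
```

```text
clock: 7.5
eef_pos: [575.0, 5.5, 51.1]
eef_rot: [-1.569, 0.001, -1.594]
wrist_force: [-0.1, -0.2, 0.1]
finger_gap: 77.6
clock: 7.92
eef_pos: [575.2, 5.6, 51.4]
eef_rot: [-1.568, 0.001, -1.594]
wrist_force: [-0.7, 0.3, 2.9]
finger_gap: 57.9
shift [-0.4  1.4 -0.3] rot [-0.15 -0.12 -0.07] | pos [575.2   5.6  51.4] rpy [-8.985e+01  7.000e-02 -9.132e+01] t 7.92 gap 57.9 F [-0.7  0.3  2.9] j [-0.05  0.53  1.6   0.    1.01  1.54]
```

```bash
python3 -m handwheel '[[[0,0,0,0,0,0,-1],[0,0,0,0,0,0,-1],[0,-5,0,0,0,0,-1],[0,-15,0,0,0,0,-1],[0,-30,0,0,0,0,-1]]]' 20;  python3 - <<'E'
from h import *
go(462,-336,120,-91.2)
s=read_state(); p,d=imaging.camera("wrist"); p=p[:,:,::-1].copy(); cv2.imwrite("pics/w3.png",p)
E
```

```text
clock: 8.33
eef_pos: [574.4, 5.6, 81.2]
eef_rot: [-1.571, 0.001, -1.594]
wrist_force: [0.1, 0.7, -1.6]
finger_gap: 57.5
shift [ 344.1  -39.3 -104.5] rot [-0.01 -0.13 -0.07] | pos [574.4   5.6  81.2] rpy [-8.999e+01  7.000e-02 -9.133e+01] t 8.33 gap 57.5 F [ 0.1  0.7 -1.6] j [-0.05  0.49  1.58  0.    1.07  1.54]
```

View pics/w3.png

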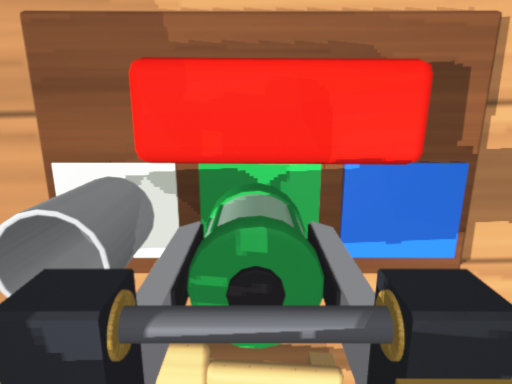

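```bash
python3 -m handwheel '[[[10,-25,-3,0,0,0,-1],[40,-45,-12,0,0,0,-1],[75,-50,-23,0,0,0,-1],[110,-50,-33,0,0,0,-1],[145,-50,-44,0,0,0,-1]]]'; python3 h.py 460 -336 130 -87
```

```text
clock: 8.8
eef_pos: [528.1, -139.8, 135.6]
eef_rot: [-1.564, 0.001, -1.593]
wrist_force: [0.7, -0.1, -1.6]
finger_gap: 57.7
shift [197.7   5.  -63.7] rot [-0.4  -4.29 -0.02] | pos [ 528.1 -139.8  135.6] rpy [-8.960e+01  4.000e-02 -9.129e+01] t 8.8 gap 57.7 F [ 0.7 -0.1 -1.6] j [-0.33  0.36  1.63  0.    1.15  1.26]
```

```bash
python3 -m handwheel '[[[35,2,-11,0,-1,0,-1],[70,4,-23,0,-2,0,-1],[105,5,-34,0,-3,0,-1],[140,5,-45,0,-4,0,-1],[170,5,-55,0,-4,0,-1]]]'; python3 h.py 460 -336 130 -87
```

```text
clock: 9.22
eef_pos: [468.3, -310.6, 130.4]
eef_rot: [-1.564, -0.0, -1.523]
wrist_force: [0.8, -0.5, -2.3]
finger_gap: 57.5
shift [24.9  0.4 -9.5] rot [-0.42 -0.26  0.02] | pos [ 468.3 -310.6  130.4] rpy [-8.958e+01 -2.000e-02 -8.726e+01] t 9.22 gap 57.5 F [ 0.8 -0.5 -2.3] j [-0.65  0.4   1.58  0.    1.15  0.87]
```

```bash
python3 -m handwheel '[[[20,0,-8,-0.4,0,0,-1],[25,5,-9,-0.4,0,0,-1],[25,30,-9,-0.4,0,0,-1],[25,60,-9,-0.4,0,0,-1],[25,80,-9,-0.4,0,0,-1]]]'; python3 h.py 460 -336 35 -87
```

```text
clock: 9.63
eef_pos: [460.6, -335.2, 48.3]
eef_rot: [-1.571, 0.001, -1.523]
wrist_force: [-0.4, -0.5, -1.5]
finger_gap: 58.0
shift [ 0.8 13.3 -0.7] rot [ 0.03 -0.27 -0.05] | pos [ 460.6 -335.2   48.3] rpy [-9.003e+01  5.000e-02 -8.727e+01] t 9.63 gap 58.0 F [-0.4 -0.5 -1.5] j [-0.69  0.53  1.61  0.    1.    0.83]
```

```bash
python3 -m handwheel '[[[0,4,0,0,0,0,-1],[0,8,0,0,0,0,-1],[0,11,0,0,0,0,-1],[0,12,0,0,0,0,-1],[0,12.5,0,0,0,0,-1]]]'; python3 h.py 460 -336 35 -87
```

```text
clock: 10.05
eef_pos: [461.1, -335.4, 36.7]
eef_rot: [-1.57, -0.0, -1.523]
wrist_force: [0.4, -0.6, -0.9]
finger_gap: 57.7
shift [ 0.6  1.7 -1.2] rot [-0.03 -0.26  0.01] | pos [ 461.1 -335.4   36.7] rpy [-8.997e+01 -1.000e-02 -8.726e+01] t 10.05 gap 57.7 F [ 0.4 -0.6 -0.9] j [-0.69  0.55  1.62  0.    0.98  0.83]
```

```bash
python3 -m handwheel '[[[0,1,0,0,0,0,-1],[0,2,0,0,0,0,-1],[0,2,0,0,0,0,-1]]]'; python3 h.py 460 -336 35 -87
```

```text
clock: 10.3
eef_pos: [461.4, -335.6, 35.3]
eef_rot: [-1.569, -0.001, -1.523]
wrist_force: [-0.5, -0.6, 0.7]
finger_gap: 57.8
shift [ 0.3  0.3 -1.4] rot [-0.09 -0.26  0.06] | pos [ 461.4 -335.6   35.3] rpy [-8.991e+01 -6.000e-02 -8.726e+01] t 10.3 gap 57.8 F [-0.5 -0.6  0.7] j [-0.69  0.55  1.62  0.    0.97  0.83]
```

```bash
python3 -m handwheel '[[[0,0,0,0,0,0,1],[0,0,0,0,0,0,1],[0,0,0,0,0,0,1],[0,0,0,0,0,0,1],[0,0,0,0,0,0,1]]]'; python3 -m handwheel '[[[0,0,0,0,0,0,1],[0,-30,0,0,0,0,1],[0,-70,0,0,0,0,1],[0,-110,0,0,0,0,1],[0,-145,0,0,0,0,1]]]';python3 h.py 575 104 180 -91.2
```

```text
clock: 10.72
eef_pos: [461.5, -335.7, 35.4]
eef_rot: [-1.569, -0.001, -1.523]
wrist_force: [1.2, -0.3, 0.3]
finger_gap: 87.8
clock: 11.13
eef_pos: [461.2, -335.5, 182.9]
eef_rot: [-1.569, -0.002, -1.523]
wrist_force: [0.4, -0.7, 0.6]
finger_gap: 93.8
shift [-433.5    2.5  134.7] rot [-0.13  3.94  0.1 ] | pos [ 461.2 -335.5  182.9] rpy [-89.87  -0.1  -87.26] t 11.13 gap 93.8 F [ 0.4 -0.7  0.6] j [-0.69  0.37  1.5   0.    1.27  0.83]
```

```bash
python3 -m handwheel '[[[-433,2,135,0,4,0,1],[-433,2,135,0,4,0,1],[-433,2,135,0,4,0,1],[-433,2,135,0,4,0,1],[-433,2,135,0,4,0,1]]]'; python3 h.py 575 104 180 -91.2
```

```text
clock: 11.55
eef_pos: [513.6, -132.0, 180.6]
eef_rot: [-1.568, -0.002, -1.593]
wrist_force: [1.4, -0.2, 0.1]
finger_gap: 94.3
shift [-237.3    0.4   56.1] rot [-0.15 -0.08  0.1 ] | pos [ 513.6 -132.   180.6] rpy [-89.85  -0.1  -91.28] t 11.55 gap 94.3 F [ 1.4 -0.2  0.1] j [-0.32  0.28  1.62 -0.    1.23  1.27]
```

```bash
python3 -m handwheel '[[[-237,0,56,0,0,0,1],[-237,0,56,0,0,0,1],[-237,0,56,0,0,0,1],[-237,0,56,0,0,0,1],[-200,0,56,0,0,0,1]]]';python3 -m handwheel '[[[-38,0,8,0,0,0,1],[-38,0,8,0,0,0,1],[-38,0,8,0,0,0,1]]]'; python3 h.py 575 104 180 -91.2
```

```text
clock: 11.97
eef_pos: [573.0, 67.5, 180.8]
eef_rot: [-1.568, -0.002, -1.593]
wrist_force: [1.2, -1.5, 0.7]
finger_gap: 94.1
clock: 12.22
eef_pos: [581.6, 107.0, 180.2]
eef_rot: [-1.569, -0.002, -1.59]
wrist_force: [-0.4, -1.1, 0.1]
finger_gap: 93.7
shift [ 3.1  0.2 -6.6] rot [-0.12  0.12  0.1 ] | pos [581.6 107.  180.2] rpy [-89.88  -0.1  -91.08] t 12.22 gap 93.7 F [-0.4 -1.1  0.1] j [ 0.12  0.42  1.44 -0.    1.28  1.71]
```

```bash
python3 -m handwheel '[[[3,0,-6,0,0,0,1],[3,10,-6,0,0,0,1],[3,40,-6,0,0,0,1],[3,80,-6,0,0,0,1],[3,105,-6,0,0,0,1]]]'; python3 h.py 575 104 51 -91.2
```

```text
clock: 12.63
eef_pos: [574.3, 102.2, 71.8]
eef_rot: [-1.571, -0.002, -1.592]
wrist_force: [0.6, -0.3, -0.5]
finger_gap: 94.1
shift [-1.8 20.8  0.7] rot [0.01 0.   0.12] | pos [574.3 102.2  71.8] rpy [-90.01  -0.12 -91.2 ] t 12.63 gap 94.1 F [ 0.6 -0.3 -0.5] j [ 0.11  0.52  1.56 -0.    1.06  1.71]
```

```bash
python3 -m handwheel '[[[-1,15,1,0,0,0,1],[-1,21,1,0,0,0,1],[-1,21,1,0,0,0,0],[-1,21,1,0,0,0,-1],[-1,21,1,0,0,0,-1]]]' 20; python3 -m handwheel '[[[0,0,0,0,0,0,-1],[0,0,0,0,0,0,-1],[0,0,0,0,0,0,-1],[0,0,0,0,0,0,-1],[0,0,0,0,0,0,-1]]]' 20;  python3 h.py 575 104 51 -91.2
```

```text
clock: 13.05
eef_pos: [576.0, 102.9, 52.4]
eef_rot: [-1.569, -0.002, -1.592]
wrist_force: [-0.5, 0.5, -0.8]
finger_gap: 77.5
clock: 13.47
eef_pos: [576.5, 103.1, 53.2]
eef_rot: [-1.567, -0.002, -1.592]
wrist_force: [0.4, 1.0, 7.8]
finger_gap: 57.4
shift [-0.9  2.2 -1.5] rot [-0.21 -0.01  0.09] | pos [576.5 103.1  53.2] rpy [-8.979e+01 -9.000e-02 -9.121e+01] t 13.47 gap 57.4 F [0.4 1.  7.8] j [ 0.12  0.55  1.56 -0.    1.02  1.71]
```

```bash
python3 -m handwheel '[[[0,0,0,0,0,0,-1],[0,0,0,0,0,0,-1],[0,-8,0,0,0,0,-1],[0,-25,0,0,0,0,-1],[0,-50,0,0,0,0,-1]]]' 20;  python3 - <<'E'
from h import *
go(370,-342,140,-91.2)
s=read_state(); p,d=imaging.camera("wrist"); p=p[:,:,::-1].copy(); cv2.imwrite("pics/w4.png",p)
E
```

```text
clock: 13.88
eef_pos: [575.1, 103.0, 102.2]
eef_rot: [-1.571, -0.002, -1.592]
wrist_force: [0.2, -0.1, -0.7]
finger_gap: 57.8
shift [ 449.3  -36.7 -195.6] rot [ 0.03 -0.02  0.12] | pos [575.1 103.  102.2] rpy [-90.03  -0.12 -91.22] t 13.88 gap 57.8 F [ 0.2 -0.1 -0.7] j [ 0.12  0.49  1.53 -0.    1.12  1.71]
```

View pics/w4.png

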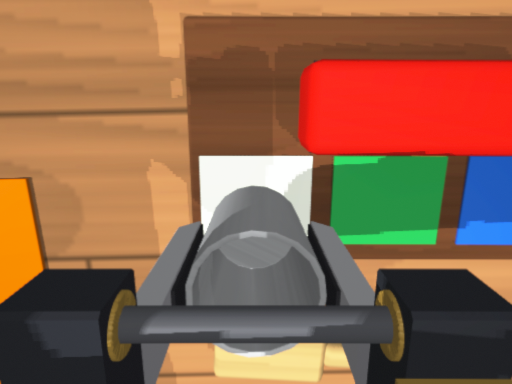

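```bash
python3 -m handwheel '[[[15,-15,-7,0,0,0,-1],[45,-30,-20,0,-1,0,-1],[77,-36,-34,0,-2,0,-1],[110,-36,-48,0,-3,0,-1],[143,-36,-62,0,-4,0,-1]]]'; python3 h.py 370 -341 140 -87
```

```text
clock: 14.35
eef_pos: [511.5, -39.4, 144.8]
eef_rot: [-1.562, -0.002, -1.521]
wrist_force: [1.1, -0.9, -2.5]
finger_gap: 57.2
shift [ 294.1    3.9 -156.5] rot [-0.5  -0.13  0.11] | pos [511.5 -39.4 144.8] rpy [-89.5   -0.11 -87.13] t 14.35 gap 57.2 F [ 1.1 -0.9 -2.5] j [-0.15  0.28  1.71 -0.    1.14  1.37]
```

```bash
python3 -m handwheel '[[[33,0,-17,0,0,0,-1],[66,0,-35,0,0,0,-1],[99,2,-52,0,0,0,-1],[132,3,-70,0,0,0,-1],[165,4,-88,0,0,0,-1]]]'; python3 h.py 370 -341 140 -87
```

```text
clock: 14.77
eef_pos: [430.8, -210.0, 140.4]
eef_rot: [-1.562, -0.002, -1.521]
wrist_force: [0.6, -0.1, -1.9]
finger_gap: 57.6
shift [ 1.277e+02  1.000e-01 -6.730e+01] rot [-0.51 -0.12  0.12] | pos [ 430.8 -210.   140.4] rpy [-89.49  -0.12 -87.12] t 14.77 gap 57.6 F [ 0.6 -0.1 -1.9] j [-0.53  0.22  1.81  0.    1.11  0.99]
```

```bash
python3 -m handwheel '[[[33,0,-17,-0.3,0,0,-1],[66,0,-35,-0.5,0,0,-1],[99,0,-52,-0.5,0,0,-1],[120,0,-64,-0.5,0,0,-1],[127,0,-67,-0.5,0,0,-1]]]';python3 -m handwheel '[[[8,0,-4,0,0,0,-1],[8,10,-4,0,0,0,-1],[8,35,-4,0,0,0,-1]]]';  python3 h.py 370 -341 38 -87
```

```text
clock: 15.18
eef_pos: [368.5, -342.9, 140.1]
eef_rot: [-1.571, -0.002, -1.523]
wrist_force: [0.9, -0.6, -2.0]
finger_gap: 57.5
clock: 15.43
eef_pos: [366.1, -351.8, 106.6]
eef_rot: [-1.568, -0.006, -1.524]
wrist_force: [1.4, -0.5, -2.9]
finger_gap: 57.2
shift [-11.   68.6   4.2] rot [-0.18 -0.29  0.36] | pos [ 366.1 -351.8  106.6] rpy [-89.82  -0.36 -87.29] t 15.43 gap 57.2 F [ 1.4 -0.5 -2.9] j [-0.84  0.32  1.76 -0.    1.05  0.69]
```

```bash
python3 -m handwheel '[[[-8,0,3,0,0,0.3,-1],[-11,20,4,0,0,0.3,-1],[-11,40,4,0,0,0.3,-1],[-11,56,4,0,0,0.3,-1],[-11,58,4,0,0,0.3,-1]]]';  python3 h.py 370 -341 38 -87
```

```text
clock: 15.85
eef_pos: [369.7, -338.7, 46.6]
eef_rot: [-1.57, 0.002, -1.522]
wrist_force: [0.3, 0.9, -2.0]
finger_gap: 57.5
shift [2.4 8.6 0.2] rot [-0.04 -0.2  -0.13] | pos [ 369.7 -338.7   46.6] rpy [-89.96   0.13 -87.2 ] t 15.85 gap 57.5 F [ 0.3  0.9 -2. ] j [-0.82  0.41  1.81  0.    0.93  0.7 ]
```

```bash
python3 -m handwheel '[[[2,3,0,0,0,0,-1],[2,6,0,0,0,0,-1],[2,8,0,0,0,0,-1],[2,9.5,0,0,0,0,-1],[2,9.5,0,0,0,0,-1]]]';  python3 h.py 370 -341 38 -87
```

```text
clock: 16.27
eef_pos: [370.0, -340.7, 37.4]
eef_rot: [-1.57, 0.002, -1.522]
wrist_force: [0.0, 0.8, -2.9]
finger_gap: 57.6
shift [ 0.3 -0.6  0. ] rot [-0.07 -0.21 -0.11] | pos [ 370.  -340.7   37.4] rpy [-89.93   0.11 -87.21] t 16.27 gap 57.6 F [ 0.   0.8 -2.9] j [-0.82  0.42  1.81  0.    0.91  0.7 ]
```

```bash
python3 -m handwheel '[[[0,1,0,0,0,0,-1],[0,2,0,0,0,0,-1],[0,2,0,0,0,0,-1]]]';  python3 h.py 370 -341 38 -87
```

```text
clock: 16.52
eef_pos: [370.5, -340.7, 36.9]
eef_rot: [-1.569, 0.002, -1.522]
wrist_force: [-2.8, 7.3, 16.6]
finger_gap: 57.3
shift [ 0.3 -1.1 -0.5] rot [-0.13 -0.21 -0.09] | pos [ 370.5 -340.7   36.9] rpy [-89.87   0.09 -87.21] t 16.52 gap 57.3 F [-2.8  7.3 16.6] j [-0.82  0.42  1.81  0.    0.91  0.7 ]
```

Contact. Release and rise.

```bash
python3 -m handwheel '[[[0,-1,0,0,0,0,1],[0,-1,0,0,0,0,1],[0,-1,0,0,0,0,1],[0,-1,0,0,0,0,1],[0,-1,0,0,0,0,1]]]'; python3 -m handwheel '[[[0,0,0,0,0,0,1],[0,-30,0,0,0,0,1],[0,-70,0,0,0,0,1],[0,-110,0,0,0,0,1],[0,-145,0,0,0,0,1]]]';python3 h.py 640 -8 190 0
```

```text
clock: 16.93
eef_pos: [370.4, -340.7, 37.8]
eef_rot: [-1.569, 0.002, -1.522]
wrist_force: [0.5, -0.2, -0.5]
finger_gap: 87.1
clock: 17.35
eef_pos: [370.0, -340.9, 185.2]
eef_rot: [-1.568, 0.001, -1.522]
wrist_force: [0.6, -0.1, -0.2]
finger_gap: 94.4
shift [-319.4   -3.7  285.8] rot [-1.700e-01 -8.721e+01  6.000e-02] | pos [ 370.  -340.9  185.2] rpy [-8.985e+01  6.000e-02 -8.721e+01] t 17.35 gap 94.4 F [ 0.6 -0.1 -0.2] j [-0.82  0.22  1.69  0.    1.23  0.7 ]
```

```bash
python3 -m handwheel '[[[-319,-10,286,0,-86,0,1],[-319,-10,286,0,-86,0,1],[-319,-10,286,0,-86,0,1],[-319,-10,286,0,-86,0,1],[-319,-10,286,0,-86,0,1]]]'; python3 h.py 640 -8 195 -1.4
```

```text
clock: 17.77
eef_pos: [502.3, -177.6, 189.6]
eef_rot: [-1.568, -0.0, -0.891]
wrist_force: [1.1, -1.2, -0.5]
finger_gap: 93.8
shift [-45.4  -4.9 213.7] rot [ -0.13 -49.67   0.09] | pos [ 502.3 -177.6  189.6] rpy [-8.984e+01 -3.000e-02 -5.107e+01] t 17.77 gap 93.8 F [ 1.1 -1.2 -0.5] j [-0.41  0.28  1.6   0.    1.26  0.48]
```

```bash
python3 -m handwheel '[[[-45,0,214,0,-50,0,1],[-45,0,214,0,-50,0,1],[-45,0,214,0,-50,0,1],[-45,0,214,0,-50,0,1],[-45,0,214,0,-50,0,1]]]'; python3 h.py 640 -8 190 -1.4
```

```text
clock: 18.18
eef_pos: [633.7, -15.7, 189.9]
eef_rot: [-1.569, -0.002, -0.266]
wrist_force: [0.8, -0.4, 0.2]
finger_gap: 94.3
shift [ 4.1 -0.1  9.1] rot [ -0.09 -13.84   0.11] | pos [633.7 -15.7 189.9] rpy [-89.89  -0.1  -15.24] t 18.18 gap 94.3 F [ 0.8 -0.4  0.2] j [-0.08  0.5   1.29  0.    1.34  0.18]
```

```bash
python3 -m handwheel '[[[4,0,9,0,-7,0,1],[4,0,9,0,-14,0,1],[4,0,9,0,-14,0,1],[4,0,9,0,-14,0,1],[4,0,9,0,-14,0,1]]]'
python3 - <<'E'
from h import *
go(640,-8,49,-1.4)
s=read_state(); p,d=imaging.camera("wrist"); p=p[:,:,::-1].copy(); cv2.imwrite("pics/w5.png",p); np.savez("pics/w5.npz",d=d,pos=s["eef_pos"],rot=s["eef_rot"])
p,d=imaging.camera("top");p=p[:,:,::-1].copy(); cv2.imwrite("pics/t5.png",p); crop(p,350,110,440,260,4,"pics/t5c.png")
E
```

```text
clock: 18.6
eef_pos: [639.7, -8.6, 189.9]
eef_rot: [-1.569, -0.002, -0.027]
wrist_force: [-0.6, -0.5, 0.0]
finger_gap: 94.2
shift [  0.  141.    0.4] rot [-0.08 -0.12  0.12] | pos [639.7  -8.6 189.9] rpy [-89.92  -0.12  -1.52] t 18.6 gap 94.2 F [-0.6 -0.5  0. ] j [-0.07  0.52  1.27  0.    1.35 -0.04]
```

View pics/w5.png

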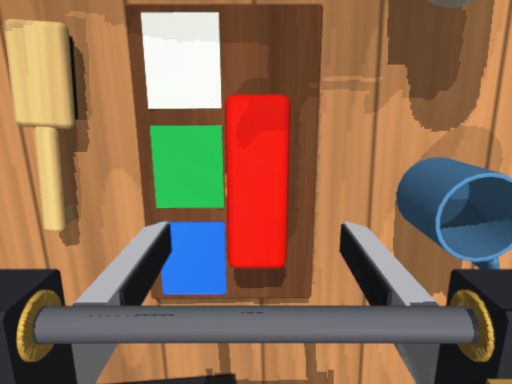

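View pics/t5c.png

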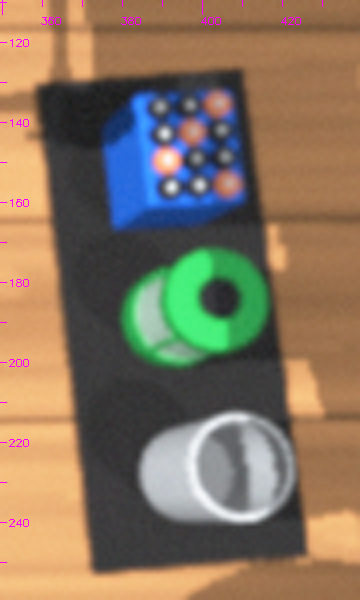

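Run:
```python
from h import *
c=imaging.get_calibration("wrist"); z=np.load("pics/w5.npz"); W=wristW(z["pos"],z["rot"])
def f(n,P,h):
    w=ray_z(c,P,h,W)[:,:2]; print(n,w.round(1).tolist(),"mean",w.mean(0).round(1))
f("case",[(226,96),(290,96),(286,268),(229,268)],68)
f("green",[(151,126),(222,126),(224,208),(156,208)],20)
ct=imaging.get_calibration("top")
def g(n,P,h):
    w=ray_z(ct,[[350+(a+.5)/4-.5,110+(b+.5)/4-.5] for a,b in P],h)[:,:2]; print(n,w.round(1).tolist(),"mean",w.mean(0).round(1))
g("lant",[(162,300),(270,300),(216,248),(216,353)],84)
g("tumb",[(187,467),(296,467),(240,411),(240,522)],84)
g("mat",[(38,86),(242,70),(306,552),(94,573)],4)
g("org",[(132,92),(232,85),(246,202),(149,208)],68)
```

```text
case [[619.5, 70.1], [671.9, 68.7], [667.9, -85.6], [614.8, -84.1]] mean [643.5  -7.8]
green [[541.4, 45.0], [610.4, 43.1], [608.2, -40.4], [537.9, -38.4]] mean [574.5   2.3]
lant [[456.8, -301.9], [456.3, -361.9], [485.5, -333.7], [427.3, -329.9]] mean [ 456.5 -331.8]
tumb [[365.5, -310.1], [364.7, -369.8], [395.4, -341.1], [335.6, -337.2]] mean [ 365.3 -339.6]
mat [[603.5, -263.3], [613.1, -390.7], [318.5, -409.0], [308.2, -281.9]] mean [ 460.8 -336.2]
org [[579.5, -298.1], [583.4, -356.1], [515.0, -359.3], [512.0, -303.7]] mean [ 547.5 -329.3]
```

```bash
python3 -m handwheel '[[[2,35,0,0,0,0,1],[2,75,0,0,0,0,1],[2,112,0,0,0,0,1],[2,130,0,0,0,0,1],[2,130,0,0,0,0,1]]]'; python3 h.py 642 -8 34 -1.4
```

```text
clock: 19.12
eef_pos: [639.7, -8.9, 55.6]
eef_rot: [-1.569, 0.005, -0.028]
wrist_force: [0.4, -0.7, -0.3]
finger_gap: 94.0
shift [ 2.4 21.6  0.9] rot [-0.1  -0.19 -0.28] | pos [639.7  -8.9  55.6] rpy [-89.91   0.28  -1.59] t 19.12 gap 94.0 F [ 0.4 -0.7 -0.3] j [-0.07  0.66  1.38  0.    1.11 -0.04]
```

```bash
python3 -m handwheel '[[[2,15,1,0,0,-0.3,1],[2,21,1,0,0,-0.3,1],[2,21,1,0,0,-0.3,1],[2,21,1,0,0,-0.3,0],[2,21,1,0,0,-0.3,-1]]]' 30; python3 -m handwheel '[[[0,0,0,0,0,0,-1],[0,0,0,0,0,0,-1],[0,0,0,0,0,0,-1],[0,0,0,0,0,0,-1],[0,0,0,0,0,0,-1]]]' 30;  python3 h.py 642 -8 34 -1.4
```

```text
clock: 19.53
eef_pos: [642.3, -8.0, 36.3]
eef_rot: [-1.569, -0.003, -0.028]
wrist_force: [0.4, 1.3, -0.1]
finger_gap: 84.2
clock: 19.95
eef_pos: [642.3, -8.0, 36.6]
eef_rot: [-1.569, -0.003, -0.028]
wrist_force: [-0.2, 0.0, 3.0]
finger_gap: 55.8
shift [-0.4  2.6  0. ] rot [-0.09 -0.21  0.15] | pos [642.3  -8.   36.6] rpy [-89.91  -0.15  -1.61] t 19.95 gap 55.8 F [-0.2  0.   3. ] j [-0.07  0.68  1.39  0.    1.07 -0.04]
```

```bash
python3 -m handwheel '[[[0,0,0,0,0,0,-1],[0,-8,0,0,0,0,-1],[0,-30,0,0,0,0,-1],[0,-65,0,0,0,0,-1],[0,-90,0,0,0,0,-1]]]' 30;python3 - <<'E'
from h import *
go(494,334,126,-90)
p=cv2.imread("pics/top0.png"); crop(p,80,125,150,235,5,"pics/pad.png")
p,d=imaging.camera("wrist"); cv2.imwrite("pics/w6.png",p[:,:,::-1])
E
```

```text
clock: 20.37
eef_pos: [642.2, -8.1, 129.0]
eef_rot: [-1.569, -0.003, -0.028]
wrist_force: [0.6, 0.5, -1.2]
finger_gap: 56.0
shift [-157.8    3.   337.8] rot [-2.200e-01  8.839e+01  8.000e-02] | pos [642.2  -8.1 129. ] rpy [-89.91  -0.19  -1.61] t 20.37 gap 56.0 F [ 0.6  0.5 -1.2] j [-0.07  0.58  1.33  0.    1.23 -0.04]
```

View pics/pad.png

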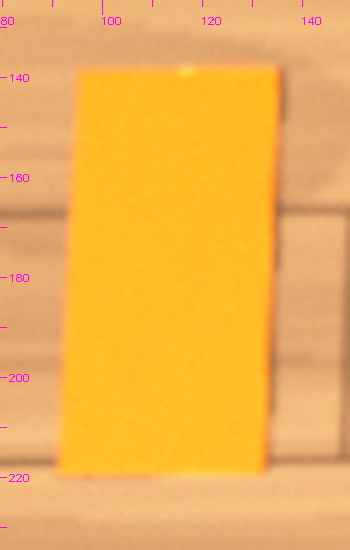

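View pics/w6.png

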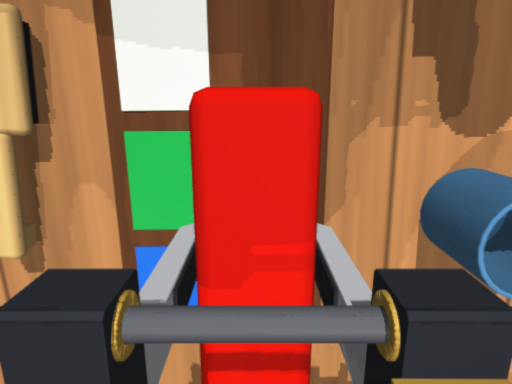

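Run:
```python
from h import *
ct=imaging.get_calibration("top")
w=ray_z(ct,[[80+(a+.5)/5-.5,125+(b+.5)/5-.5] for a,b in [(78,66),(281,66),(266,473),(56,473)]],4)[:,:2]
print(w,w.mean(0),np.linalg.norm(w-np.roll(w,1,0),axis=1))
for a,b in((3,0),(2,1)): d=w[b]-w[a]; print(np.degrees(np.arctan2(d[1],d[0])))
```

```text
[[594.06258701 384.93079938]
 [592.47719398 284.02043104]
 [393.01840074 284.41891115]
 [393.83222092 385.68128425]] [493.34760066 334.76285645] [200.23177253 100.92282154 199.45919128 101.26564328]
-0.2147497171435036
-0.11446573777410754
```

```bash
python3 -m handwheel '[[[-10,0,22,0,5,0,-1],[-25,0,50,0,10,0,-1],[-40,0,82,0,16,0,-1],[-55,0,115,0,22,0,-1],[-70,0,147,0,28,0,-1]]]' 30; python3 h.py 494 334 126 -90
```

```text
clock: 20.83
eef_pos: [577.3, 142.0, 134.0]
eef_rot: [-1.565, -0.009, -0.522]
wrist_force: [1.4, 0.5, -1.7]
finger_gap: 55.8
shift [-168.1    7.3  124.8] rot [-0.58 60.07  0.27] | pos [577.3 142.  134. ] rpy [-89.65  -0.5  -29.93] t 20.83 gap 55.8 F [ 1.4  0.5 -1.7] j [ 0.18  0.46  1.49 -0.    1.18  0.7 ]
```

```bash
python3 -m handwheel '[[[-28,0,21,0,7,0,-1],[-56,2,42,0,14,0,-1],[-84,4,63,-0.2,21,0,-1],[-112,6,84,-0.4,28,0.1,-1],[-140,7,105,-0.4,35,0.2,-1]]]' 30; python3 h.py 495 334.5 126 -90.2
```

```text
clock: 21.25
eef_pos: [507.4, 304.2, 126.5]
eef_rot: [-1.569, -0.002, -1.139]
wrist_force: [1.5, 0.5, -2.3]
finger_gap: 55.8
shift [-32.7   0.4   1.4] rot [-0.15 24.92  0.11] | pos [507.4 304.2 126.5] rpy [-89.88  -0.14 -65.28] t 21.25 gap 55.8 F [ 1.5  0.5 -2.3] j [ 0.48  0.47  1.49 -0.    1.17  1.62]
```

```bash
python3 -m handwheel '[[[-20,0,1,0,6,0,-1],[-33,0,1,0,12,0,-1],[-33,0,1,0,19,0,-1],[-33,0,1,0,25,0,-1],[-33,0,1,0,25,0,-1]]]' 30;  python3 - <<'E'
from h import *
go(495,334.5,23,-90.2)
s=read_state(); p,d=imaging.camera("wrist"); p=p[:,:,::-1].copy(); cv2.imwrite("pics/w7.png",p); np.savez("pics/w7.npz",d=d,pos=s["eef_pos"],rot=s["eef_rot"])
go(495,334.5,23,-90.2)
p,d=imaging.camera("top"); crop(p[:,:,::-1],60,100,240,240,4,"pics/t7c.png")
E
```

```text
clock: 21.67
eef_pos: [494.2, 334.9, 126.5]
eef_rot: [-1.568, -0.001, -1.58]
wrist_force: [0.4, -0.3, -2.2]
finger_gap: 55.7
shift [  0.2 103.5   0.5] rot [-0.16 -0.33  0.08] | pos [494.2 334.9 126.5] rpy [-8.984e+01 -8.000e-02 -9.053e+01] t 21.67 gap 55.7 F [ 0.4 -0.3 -2.2] j [ 0.54  0.48  1.48 -0.    1.18  2.12]
shift [  0.  103.5   0.3] rot [-0.16  0.03  0.08] | pos [494.4 334.7 126.5] rpy [-8.984e+01 -8.000e-02 -9.017e+01] t 21.72 gap 55.6 F [-0.4 -0.2 -0.5] j [ 0.53  0.48  1.48 -0.    1.18  2.11]
```

View pics/w7.png

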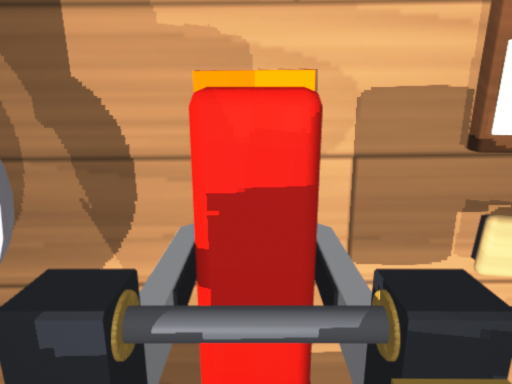

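View pics/t7c.png

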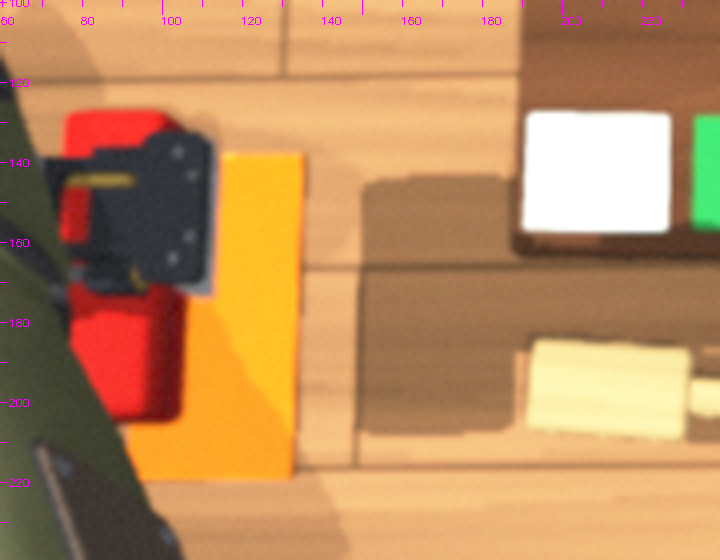

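Run:
```python
from h import *
c=imaging.get_calibration("wrist"); z=np.load("pics/w7.npz"); W=wristW(z["pos"],z["rot"])
w=ray_z(c,[(193,70),(318,70)],4,W)[:,:2]; print(w,w.mean(0))
w=ray_z(c,[(191,96),(322,96)],151,W)[:,:2]; print(w)
w=ray_z(c,[(203,87),(310,87)],151,W)[:,:2]; print(w, w.mean(0)-80)
```

```text
[[594.32236425 384.0138999 ]
 [593.30950079 283.31316714]] [593.81593252 333.66353352]
[[571.12271384 360.63879434]
 [570.57748031 307.04298196]]
[[574.59597688 355.56208645]
 [574.15489549 312.05941509]] [494.37543618 253.81075077]
```

```bash
python3 -m handwheel '[[[0,20,1,0,0,0,-1],[0,50,1,0,0,0,-1],[0,75,1,0,0,0,-1],[0,90,1,0,0,0,-1],[0,95,1,0,0,0,-1]]]' 30; python3 h.py 495.5 334 23 -90.2
```

```text
clock: 22.18
eef_pos: [494.7, 333.5, 28.8]
eef_rot: [-1.571, -0.003, -1.569]
wrist_force: [-0.2, -0.4, -1.9]
finger_gap: 55.8
shift [-0.5  5.8  0.8] rot [0.03 0.3  0.2 ] | pos [494.7 333.5  28.8] rpy [-90.03  -0.2  -89.9 ] t 22.18 gap 55.8 F [-0.2 -0.4 -1.9] j [ 0.53  0.61  1.54 -0.    1.    2.1 ]
```

```bash
python3 -m handwheel '[[[0,2,1,0,0,0.1,-1],[0,4,1,0,0,0.1,-1],[0,6,1,0,0,0.1,-1],[0,6,1,0,0,0.1,-1]]]' 30; python3 h.py 495.5 334 23 -90.2
```

```text
clock: 22.52
eef_pos: [496.1, 333.6, 23.5]
eef_rot: [-1.571, -0.001, -1.569]
wrist_force: [0.3, -0.2, -3.1]
finger_gap: 55.7
shift [-0.4  0.5 -0.6] rot [-0.01  0.32  0.07] | pos [496.1 333.6  23.5] rpy [-8.999e+01 -7.000e-02 -8.988e+01] t 22.52 gap 55.7 F [ 0.3 -0.2 -3.1] j [ 0.53  0.62  1.54 -0.    0.99  2.1 ]
```

```bash
python3 -m handwheel '[[[0,1,0,0,0,0,-1],[0,1.5,0,0,0,0,-1],[0,1.5,0,0,0,0,-1]]]' 30; python3 h.py 495.5 334 23 -90.2
```

```text
clock: 22.77
eef_pos: [496.4, 333.8, 22.6]
eef_rot: [-1.57, -0.001, -1.568]
wrist_force: [-0.0, 0.4, 0.5]
finger_gap: 55.8
shift [-0.2 -0.4 -0.9] rot [-0.07  0.33  0.03] | pos [496.4 333.8  22.6] rpy [-8.993e+01 -4.000e-02 -8.987e+01] t 22.77 gap 55.8 F [-0.   0.4  0.5] j [ 0.53  0.62  1.54 -0.    0.98  2.1 ]
```

```bash
python3 -m handwheel '[[[0,0,0,0,0,0,1],[0,0,0,0,0,0,1],[0,0,0,0,0,0,1],[0,0,0,0,0,0,1],[0,0,0,0,0,0,1]]]'; python3 -m handwheel '[[[0,0,0,0,0,0,1],[0,-30,0,0,0,0,1],[0,-70,0,0,0,0,1],[0,-110,0,0,0,0,1],[0,-145,0,0,0,0,1]]]';python3 - <<'E'
from h import *
go(370,-341,185,-87)
s=read_state(); p,d=imaging.camera("wrist"); p=p[:,:,::-1].copy(); cv2.imwrite("pics/w8.png",p); np.savez("pics/w8.npz",d=d,pos=s["eef_pos"],rot=s["eef_rot"])
E
```

```text
clock: 23.18
eef_pos: [496.4, 333.8, 22.6]
eef_rot: [-1.569, -0.001, -1.568]
wrist_force: [0.3, 0.3, 0.6]
finger_gap: 85.5
clock: 23.6
eef_pos: [496.1, 333.9, 170.1]
eef_rot: [-1.569, -0.0, -1.568]
wrist_force: [0.7, -0.6, -0.1]
finger_gap: 93.8
shift [ 674.6  -15.  -127.7] rot [-0.12 -2.87  0.01] | pos [496.1 333.9 170.1] rpy [-8.988e+01 -1.000e-02 -8.987e+01] t 23.6 gap 93.8 F [ 0.7 -0.6 -0.1] j [ 0.53  0.44  1.43 -0.    1.27  2.1 ]
```

View pics/w8.png

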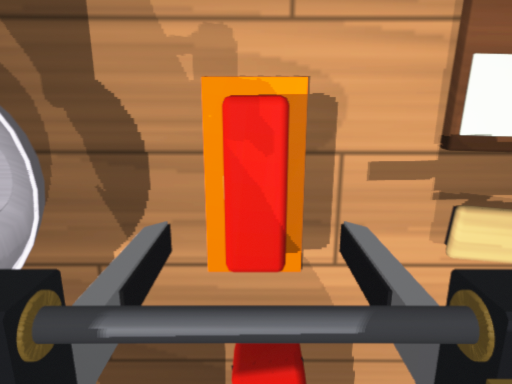

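Run:
```python
from h import *
c=imaging.get_calibration("wrist"); z=np.load("pics/w8.npz"); W=wristW(z["pos"],z["rot"])
w=ray_z(c,[(223,95),(288,95),(284,271),(227,271)],54,W)[:,:2]; print(w,w.mean(0))
w=ray_z(c,[(202,76),(309,76),(302,271),(208,271)],4,W)[:,:2]; print(w,w.mean(0))
```

```text
[[576.16396694 360.00537724]
 [576.23772027 307.8626644 ]
 [421.19570044 307.60441917]
 [421.12649094 359.7507722 ]] [498.68096965 333.80580825]
[[594.15755475 383.62731034]
 [594.29901495 284.18885091]
 [395.26824503 283.62686634]
 [395.13492754 384.60451141]] [494.71493557 334.01188475]
```

```bash
python3 -m handwheel '[[[675,-15,-128,0,-2.5,0,1],[675,-15,-128,0,-2.5,0,1],[675,-15,-128,0,-2.5,0,1],[675,-15,-128,0,-2.5,0,1],[675,-15,-128,0,-2.5,0,1]]]'; python3 h.py 369 -341 185 -87
```

```text
clock: 24.07
eef_pos: [457.5, 127.5, 173.6]
eef_rot: [-1.56, 0.004, -1.524]
wrist_force: [0.4, -0.6, -0.8]
finger_gap: 94.2
shift [ 463.8  -14.5 -110.1] rot [-0.62 -0.33 -0.24] | pos [457.5 127.5 173.6] rpy [-89.38   0.24 -87.33] t 24.07 gap 94.2 F [ 0.4 -0.6 -0.8] j [0.19 0.17 1.78 0.   1.18 1.72]
```

```bash
python3 -m handwheel '[[[464,-14,-110,0,0,0,1],[464,-14,-110,0,0,0,1],[464,-14,-110,0,0,0,1],[464,-14,-110,0,0,0,1],[464,-14,-110,0,0,0,1]]]'; python3 h.py 369 -341 185 -87
```

```text
clock: 24.48
eef_pos: [418.7, -77.3, 178.5]
eef_rot: [-1.559, 0.004, -1.524]
wrist_force: [0.2, 0.5, -0.6]
finger_gap: 93.9
shift [261.1  -8.2 -61.9] rot [-0.65 -0.32 -0.23] | pos [418.7 -77.3 178.5] rpy [-89.35   0.23 -87.32] t 24.48 gap 93.9 F [ 0.2  0.5 -0.6] j [-0.27  0.05  1.9   0.01  1.18  1.25]
```

```bash
python3 -m handwheel '[[[41,-5,-10,-0.6,0,-0.2,1],[82,-8,-20,-0.6,0,-0.2,1],[123,-8,-30,-0.6,0,-0.2,1],[164,-8,-40,-0.6,0,-0.2,1],[204,-8,-49,-0.6,0,-0.2,1]]]'; python3 h.py 369 -341 185 -87
```

```text
clock: 24.9
eef_pos: [378.9, -281.7, 185.2]
eef_rot: [-1.569, 0.0, -1.524]
wrist_force: [1.0, -0.2, 0.9]
finger_gap: 93.7
shift [ 58.8   0.2 -12.6] rot [-0.08 -0.33 -0.01] | pos [ 378.9 -281.7  185.2] rpy [-8.992e+01  1.000e-02 -8.733e+01] t 24.9 gap 93.7 F [ 1.  -0.2  0.9] j [-0.72  0.15  1.77  0.    1.22  0.81]
```

```bash
python3 -m handwheel '[[[40,0,-9,0,0,0,1],[59,0,-13,0,0,0,1],[59,0,-13,0,0,0,1],[59,0,-13,0,0,0,1]]]'
python3 - <<'E'
from h import *
go(369,-341,37.5,-87)
s=read_state(); p,d=imaging.camera("wrist"); p=p[:,:,::-1].copy(); cv2.imwrite("pics/w9.png",p); np.savez("pics/w9.npz",d=d,pos=s["eef_pos"],rot=s["eef_rot"])
E
```

```text
clock: 25.23
eef_pos: [368.2, -341.8, 184.7]
eef_rot: [-1.57, 0.001, -1.526]
wrist_force: [0.5, 0.3, -0.1]
finger_gap: 93.8
shift [ -0.6 147.2   0.7] rot [-0.06 -0.44 -0.04] | pos [ 368.2 -341.8  184.7] rpy [-8.994e+01  4.000e-02 -8.744e+01] t 25.23 gap 93.8 F [ 0.5  0.3 -0.1] j [-0.82  0.22  1.69  0.    1.23  0.7 ]
```

View pics/w9.png

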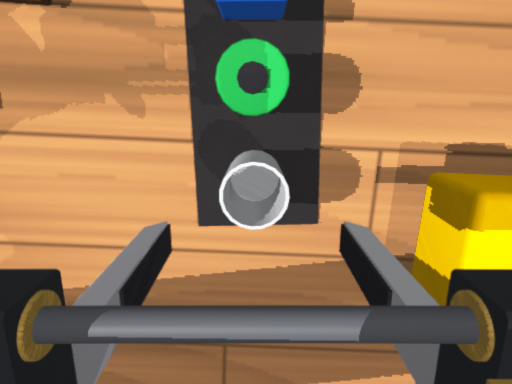

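```bash
python3 -m handwheel '[[[0,35,1,0,0,0,1],[0,75,1,0,0,0,1],[0,115,1,0,0,0,1],[0,130,1,0,0,0,1],[0,130,1,0,0,0,1]]]'; python3 h.py 370 -341 38 -87
```

```text
clock: 25.7
eef_pos: [368.8, -338.0, 51.6]
eef_rot: [-1.574, 0.005, -1.523]
wrist_force: [0.6, -0.4, 0.7]
finger_gap: 94.4
shift [ 3.1 13.6  1.1] rot [ 0.16 -0.27 -0.31] | pos [ 368.8 -338.    51.6] rpy [-90.16   0.31 -87.27] t 25.7 gap 94.4 F [ 0.6 -0.4  0.7] j [-0.82  0.4   1.81  0.    0.94  0.71]
```

```bash
python3 -m handwheel '[[[3,10,1,0,0,-0.3,1],[3,14,1,0,0,-0.3,1],[3,14,1,0,0,-0.3,0.5],[3,14,1,0,0,-0.3,0],[3,14,1,0,0,-0.3,-1]]]' 20; python3 -m handwheel '[[[0,0,0,0,0,0,-1],[0,0,0,0,0,0,-1],[0,0,0,0,0,0,-1],[0,0,0,0,0,0,-1],[0,0,0,0,0,0,-1]]]' 20;  python3 h.py 370 -341 38 -87
```

```text
clock: 26.12
eef_pos: [370.4, -341.1, 38.8]
eef_rot: [-1.572, -0.001, -1.523]
wrist_force: [-0.2, 0.5, -0.3]
finger_gap: 77.1
clock: 26.53
eef_pos: [370.5, -341.1, 39.2]
eef_rot: [-1.572, -0.001, -1.523]
wrist_force: [-0.7, 1.7, 5.9]
finger_gap: 57.4
shift [-0.2  1.2 -0.5] rot [ 0.08 -0.25  0.07] | pos [ 370.5 -341.1   39.2] rpy [-9.008e+01 -7.000e-02 -8.725e+01] t 26.53 gap 57.4 F [-0.7  1.7  5.9] j [-0.82  0.42  1.81 -0.    0.91  0.71]
```

```bash
python3 -m handwheel '[[[0,0,0,0,0,0,-1],[0,-8,0,0,0,0,-1],[0,-30,0,0,0,0,-1],[0,-65,0,0,0,0,-1],[0,-100,0,0,0,0,-1]]]';python3 h.py 575 103 140 -91.2
```

```text
clock: 26.95
eef_pos: [370.0, -340.5, 140.1]
eef_rot: [-1.574, 0.0, -1.523]
wrist_force: [0.1, -0.4, -0.7]
finger_gap: 57.5
shift [-4.332e+02 -4.000e-01  2.260e+02] rot [ 0.17  3.94 -0.02] | pos [ 370.  -340.5  140.1] rpy [-9.017e+01  3.000e-02 -8.726e+01] t 26.95 gap 57.5 F [ 0.1 -0.4 -0.7] j [-0.82  0.27  1.74 -0.    1.13  0.71]
```

```bash
python3 -m handwheel '[[[-20,-5,10,0,0,0,-1],[-53,-5,27,0,1,0,-1],[-86,-5,45,0,2,0,-1],[-119,-5,62,0,3,0,-1],[-152,-5,79,0,4,0,-1]]]';python3 h.py 575 103 140 -91.2
```

```text
clock: 27.37
eef_pos: [441.9, -183.3, 145.4]
eef_rot: [-1.574, 0.0, -1.594]
wrist_force: [1.4, -0.7, -2.0]
finger_gap: 57.4
shift [-289.3    5.1  126.4] rot [ 0.16 -0.14 -0.01] | pos [ 441.9 -183.3  145.4] rpy [-9.016e+01  1.000e-02 -9.134e+01] t 27.37 gap 57.4 F [ 1.4 -0.7 -2. ] j [-0.47  0.21  1.8  -0.    1.13  1.13]
```

```bash
python3 -m handwheel '[[[-35,0,15,0,0,0,-1],[-70,0,30,0,0,0,-1],[-105,0,46,0,0,0,-1],[-140,0,61,0,0,0,-1],[-175,0,76,0,0,0,-1]]]';python3 h.py 575 103 140 -91.2
```

```text
clock: 27.78
eef_pos: [522.3, -8.2, 145.6]
eef_rot: [-1.574, 0.0, -1.594]
wrist_force: [0.9, -1.1, -1.7]
finger_gap: 57.3
shift [-112.4    5.5   50.1] rot [ 0.16 -0.13 -0.  ] | pos [522.3  -8.2 145.6] rpy [-90.16   0.   -91.33] t 27.78 gap 57.3 F [ 0.9 -1.1 -1.7] j [-0.09  0.31  1.68 -0.    1.16  1.51]
```

```bash
python3 -m handwheel '[[[-35,0,16,0,0,0,-1],[-70,0,32,0,0,0,-1],[-98,0,44,0,0,0,-1],[-110,0,50,0,0,0,-1],[-112,0,50,0,0,0,-1]]]';python3 -m handwheel '[[[0,0,0,0,0,0,-1],[0,0,0,0,0,0,-1]]]'
python3 - <<'E'
from h import *
go(575,103,56,-91.2)
s=read_state(); p,d=imaging.camera("wrist"); p=p[:,:,::-1].copy(); cv2.imwrite("pics/w10.png",p); np.savez("pics/w10.npz",d=d,pos=s["eef_pos"],rot=s["eef_rot"])
E
```

```text
clock: 28.2
eef_pos: [575.2, 104.5, 145.3]
eef_rot: [-1.574, 0.0, -1.592]
wrist_force: [-1.5, -0.8, -3.4]
finger_gap: 57.5
clock: 28.37
eef_pos: [574.8, 103.6, 145.3]
eef_rot: [-1.575, -0.0, -1.592]
wrist_force: [0.4, -0.4, -2.1]
finger_gap: 57.6
shift [ 0.6 89.3  0.5] rot [ 0.21 -0.02  0.01] | pos [574.8 103.6 145.3] rpy [-9.021e+01 -1.000e-02 -9.122e+01] t 28.37 gap 57.6 F [ 0.4 -0.4 -2.1] j [0.12 0.44 1.5  0.   1.21 1.71]
```

View pics/w10.png

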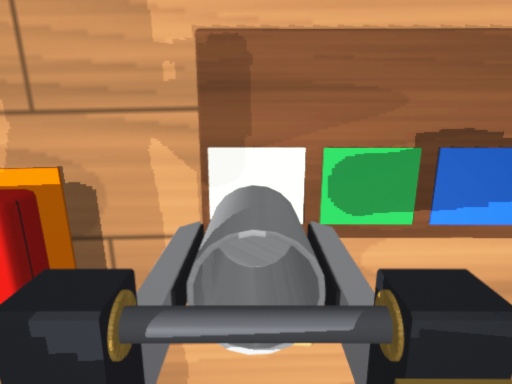

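```bash
python3 -m handwheel '[[[0,15,0,0.2,0,0,-1],[0,40,0,0.2,0,0,-1],[0,65,0,0.2,0,0,-1],[0,78,0,0.2,0,0,-1],[0,80,0,0.2,0,0,-1]]]';python3 h.py 575 103 55 -91.2
```

```text
clock: 28.83
eef_pos: [573.0, 101.8, 63.0]
eef_rot: [-1.575, -0.001, -1.594]
wrist_force: [-0.5, -0.2, -2.5]
finger_gap: 57.2
shift [-1.3  8.   2. ] rot [ 0.24 -0.15  0.04] | pos [573.  101.8  63. ] rpy [-9.024e+01 -4.000e-02 -9.134e+01] t 28.83 gap 57.2 F [-0.5 -0.2 -2.5] j [ 0.11  0.53  1.56 -0.    1.05  1.71]
```

```bash
python3 -m handwheel '[[[-1,3,2,0.2,0,0,-1],[-1,6,2,0.2,0,0,-1],[-1,8,2,0.2,0,0,-1],[-1,8.5,2,0.2,0,0,-1],[-1,8.5,2,0.2,0,0,-1]]]';python3 h.py 575 103 55 -91.2
```

```text
clock: 29.25
eef_pos: [575.4, 102.6, 55.2]
eef_rot: [-1.57, -0.001, -1.594]
wrist_force: [0.9, -1.7, 1.1]
finger_gap: 57.6
shift [-0.4  0.2 -0.4] rot [-0.03 -0.15  0.05] | pos [575.4 102.6  55.2] rpy [-8.997e+01 -5.000e-02 -9.135e+01] t 29.25 gap 57.6 F [ 0.9 -1.7  1.1] j [ 0.11  0.55  1.56 -0.    1.03  1.71]
```

```bash
python3 -m handwheel '[[[0,0,0,0,0,0,1],[0,0,0,0,0,0,1],[0,0,0,0,0,0,1],[0,0,0,0,0,0,1],[0,0,0,0,0,0,1]]]'; python3 -m handwheel '[[[0,0,0,0,0,0,1],[0,-30,0,0,0,0,1],[0,-65,0,0,0,0,1],[0,-100,0,0,0,0,1],[0,-130,0,0,0,0,1]]]';python3 h.py 461 -335.5 185 -87.3
```

```text
clock: 29.67
eef_pos: [575.4, 102.6, 55.3]
eef_rot: [-1.57, -0.001, -1.594]
wrist_force: [1.0, -0.2, -0.9]
finger_gap: 86.9
clock: 30.08
eef_pos: [575.4, 102.8, 187.7]
eef_rot: [-1.569, -0.001, -1.594]
wrist_force: [-0.5, 0.7, 0.2]
finger_gap: 94.0
shift [ 440.8    2.8 -104.1] rot [-0.1  -4.04  0.04] | pos [575.4 102.8 187.7] rpy [-8.990e+01 -4.000e-02 -9.134e+01] t 30.08 gap 94.0 F [-0.5  0.7  0.2] j [ 0.11  0.4   1.45 -0.    1.29  1.71]
```

```bash
python3 -m handwheel '[[[441,2,-104,0,-4,0,1],[441,2,-104,0,-4,0,1],[441,2,-104,0,-4,0,1],[441,2,-104,0,-4,0,1],[441,2,-104,0,-4,0,1]]]';python3 h.py 461 -335.5 185 -87.3
```

```text
clock: 30.5
eef_pos: [522.0, -100.5, 185.8]
eef_rot: [-1.569, -0.001, -1.524]
wrist_force: [1.4, -0.4, 0.1]
finger_gap: 93.9
shift [231.9   0.8 -71.9] rot [-0.12 -0.02  0.05] | pos [ 522.  -100.5  185.8] rpy [-8.988e+01 -5.000e-02 -8.732e+01] t 30.5 gap 93.9 F [ 1.4 -0.4  0.1] j [-0.26  0.28  1.61 -0.    1.25  1.27]
```

```bash
python3 -m handwheel '[[[40,0,-13,0,0,0,1],[80,0,-25,0,0,0,1],[120,0,-38,0,0,0,1],[160,0,-50,0,0,0,1],[195,0,-61,0,0,0,1]]]';python3 h.py 461 -335.5 185 -87.3
```

```text
clock: 30.92
eef_pos: [469.2, -300.2, 186.0]
eef_rot: [-1.569, -0.001, -1.524]
wrist_force: [1.1, -0.0, 1.6]
finger_gap: 94.1
shift [34.9  1.  -9.8] rot [-0.13 -0.03  0.06] | pos [ 469.2 -300.2  186. ] rpy [-8.987e+01 -6.000e-02 -8.733e+01] t 30.92 gap 94.1 F [ 1.1 -0.   1.6] j [-0.64  0.34  1.54  0.    1.26  0.89]
```

```bash
python3 -m handwheel '[[[25,0,-8,0,0,0,1],[35,0,-10,0,0,0,1],[35,15,-10,0,0,0,1],[35,45,-10,0,0,0,1],[35,60,-10,0,0,0,1]]]';python3 h.py 461 -335.5 36 -87.3
python3 - <<'E'
from h import *
p,d=imaging.camera("wrist"); cv2.imwrite("pics/w11.png",p[:,:,::-1])
E
```

```text
clock: 31.33
eef_pos: [460.5, -334.8, 123.5]
eef_rot: [-1.57, 0.0, -1.524]
wrist_force: [-1.0, -0.6, -1.2]
finger_gap: 94.0
shift [ 0.8 87.5  0.4] rot [-0.04 -0.04 -0.03] | pos [ 460.5 -334.8  123.5] rpy [-8.996e+01  3.000e-02 -8.734e+01] t 31.33 gap 94.0 F [-1.  -0.6 -1.2] j [-0.69  0.43  1.56  0.    1.15  0.83]
```

View pics/w11.png

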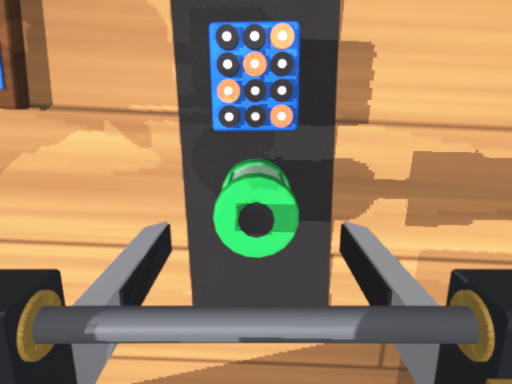

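Lantern (cap centred at about (256,217)) is centred between the fingers. Descend.

```bash
python3 -m handwheel '[[[0,30,0,0,0,0,1],[0,65,0,0,0,0,1],[0,84,0,0,0,0,1],[0,86,0,0,0,0,1],[0,86,0,0,0,0,1]]]';python3 -m handwheel '[[[0,0,0,0,0,0,0.5],[0,0,0,0,0,0,0],[0,0,0,0,0,0,-1],[0,0,0,0,0,0,-1],[0,0,0,0,0,0,-1]]]' 20;python3 -m handwheel '[[[0,0,0,0,0,0,-1],[0,0,0,0,0,0,-1],[0,0,0,0,0,0,-1],[0,0,0,0,0,0,-1]]]' 20;python3 h.py 461 -335.5 36 -87.3
```

```text
clock: 31.8
eef_pos: [459.9, -333.3, 35.4]
eef_rot: [-1.574, 0.004, -1.524]
wrist_force: [0.1, -0.1, -0.2]
finger_gap: 94.0
clock: 32.22
eef_pos: [460.1, -333.5, 36.1]
eef_rot: [-1.573, 0.003, -1.524]
wrist_force: [0.3, -0.5, -0.3]
finger_gap: 63.8
clock: 32.55
eef_pos: [460.2, -333.6, 36.4]
eef_rot: [-1.572, 0.003, -1.524]
wrist_force: [1.2, -1.1, 2.8]
finger_gap: 57.3
shift [1.9 0.4 0.7] rot [ 0.09  0.   -0.16] | pos [ 460.2 -333.6   36.4] rpy [-90.09   0.16 -87.3 ] t 32.55 gap 57.3 F [ 1.2 -1.1  2.8] j [-0.69  0.55  1.62  0.    0.98  0.83]
```

```bash
python3 -m handwheel '[[[0,0,0,0,0,0,-1],[0,-8,0,0,0,0,-1],[0,-30,0,0,0,0,-1],[0,-65,0,0,0,0,-1],[0,-100,0,0,0,0,-1]]]';python3 h.py 573 3 140 -91.2
```

```text
clock: 32.97
eef_pos: [459.8, -333.3, 137.1]
eef_rot: [-1.574, 0.004, -1.524]
wrist_force: [-0.2, 0.6, -1.6]
finger_gap: 57.5
shift [-330.6   -1.8  129. ] rot [ 0.21  3.9  -0.25] | pos [ 459.8 -333.3  137.1] rpy [-90.2    0.26 -87.3 ] t 32.97 gap 57.5 F [-0.2  0.6 -1.6] j [-0.69  0.41  1.55  0.    1.18  0.83]
```

```bash
python3 -m handwheel '[[[-20,-5,8,0,0,0,-1],[-53,-5,21,0,1,0,-1],[-86,-5,34,0,2,0,-1],[-119,-5,47,0,3,0,-1],[-152,-5,60,0,4,0,-1]]]';python3 h.py 573 3 140 -91.2
```

```text
clock: 33.38
eef_pos: [512.6, -177.0, 143.0]
eef_rot: [-1.575, 0.004, -1.595]
wrist_force: [0.8, -0.2, -1.6]
finger_gap: 57.7
shift [-181.4    3.6   56.1] rot [ 0.23 -0.17 -0.25] | pos [ 512.6 -177.   143. ] rpy [-90.23   0.25 -91.37] t 33.38 gap 57.7 F [ 0.8 -0.2 -1.6] j [-0.4   0.35  1.62  0.    1.17  1.19]
```

```bash
python3 -m handwheel '[[[-35,0,11,0,0,0,-1],[-70,0,22,0,0,-0.2,-1],[-105,0,33,0,0,-0.2,-1],[-140,0,44,0,0,-0.2,-1],[-165,0,51,0,0,-0.2,-1]]]';python3 h.py 573 3 140 -91.2
```

```text
clock: 33.8
eef_pos: [567.8, -10.5, 143.9]
eef_rot: [-1.575, 0.001, -1.593]
wrist_force: [0.2, -0.3, -1.9]
finger_gap: 57.6
shift [-13.6   3.9   4.9] rot [ 0.23 -0.09 -0.06] | pos [567.8 -10.5 143.9] rpy [-9.023e+01  6.000e-02 -9.129e+01] t 33.8 gap 57.6 F [ 0.2 -0.3 -1.9] j [-0.08  0.41  1.55  0.    1.19  1.51]
```

```bash
python3 -m handwheel '[[[-10,0,4,0,0,0,-1],[-14,0,5,0,0,0,-1],[-14,10,5,0,0,0,-1],[-14,35,5,0,0,0,-1],[-14,60,5,0,0,0,-1]]]';python3 h.py 573 3 52.5 -91.2
```

```text
clock: 34.22
eef_pos: [572.8, 1.9, 83.3]
eef_rot: [-1.573, 0.001, -1.595]
wrist_force: [0.4, -1.0, -2.1]
finger_gap: 57.6
shift [-1.1 30.8  0.2] rot [ 0.15 -0.17 -0.05] | pos [572.8   1.9  83.3] rpy [-9.015e+01  5.000e-02 -9.137e+01] t 34.22 gap 57.6 F [ 0.4 -1.  -2.1] j [-0.06  0.49  1.58  0.    1.07  1.53]
```

```bash
python3 -m handwheel '[[[-1,12,1,0.1,0,0,-1],[-1,22,1,0.1,0,0,-1],[-1,27,1,0.1,0,0,-1],[-1,29,1,0.1,0,0,-1],[-1,29,1,0.1,0,0,-1]]]';python3 h.py 573 3 52.5 -91.2
```

```text
clock: 34.63
eef_pos: [573.9, 2.4, 54.4]
eef_rot: [-1.571, 0.001, -1.595]
wrist_force: [-0.3, -1.0, -1.9]
finger_gap: 57.6
shift [-0.6  1.9 -0.9] rot [ 0.04 -0.2  -0.05] | pos [573.9   2.4  54.4] rpy [-9.004e+01  5.000e-02 -9.140e+01] t 34.63 gap 57.6 F [-0.3 -1.  -1.9] j [-0.06  0.53  1.6   0.    1.02  1.53]
```

```bash
python3 -m handwheel '[[[0,1,0,0,0,0,-1],[0,2,0,0,0,0,-1],[0,2.3,0,0,0,0,-1],[0,2.3,0,0,0,0,-1]]]';python3 h.py 573 3 52.5 -91.2
```

```text
clock: 34.97
eef_pos: [574.0, 2.4, 52.5]
eef_rot: [-1.571, 0.001, -1.595]
wrist_force: [0.2, -0.2, -1.0]
finger_gap: 58.1
shift [-0.6 -0.  -1.1] rot [-0.   -0.2  -0.04] | pos [574.    2.4  52.5] rpy [-9.00e+01  4.00e-02 -9.14e+01] t 34.97 gap 58.1 F [ 0.2 -0.2 -1. ] j [-0.06  0.53  1.6   0.    1.01  1.53]
```

```bash
python3 -m handwheel '[[[0,1,0,0,0,0,-1],[0,1,0,0,0,0,-1],[0,1,0,0,0,0,-1]]]';python3 h.py 573 3 52.5 -91.2
```

```text
clock: 35.22
eef_pos: [574.5, 2.3, 52.4]
eef_rot: [-1.569, 0.001, -1.595]
wrist_force: [-1.6, -1.6, 5.6]
finger_gap: 57.6
shift [-0.7 -0.1 -1.6] rot [-0.09 -0.2  -0.03] | pos [574.5   2.3  52.4] rpy [-8.991e+01  3.000e-02 -9.140e+01] t 35.22 gap 57.6 F [-1.6 -1.6  5.6] j [-0.06  0.53  1.6   0.    1.01  1.53]
```

Contact; release and rise.

```bash
python3 -m handwheel '[[[0,0,0,0,0,0,1],[0,0,0,0,0,0,1],[0,0,0,0,0,0,1],[0,0,0,0,0,0,1],[0,0,0,0,0,0,1]]]'; python3 -m handwheel '[[[0,0,0,0,0,0,1],[0,-30,0,0,0,0,1],[0,-65,0,0,0,0,1],[0,-100,0,0,0,0,1],[0,-130,0,0,0,0,1]]]';python3 h.py 549 -330.5 185 -86.9
```

```text
clock: 35.63
eef_pos: [574.5, 2.3, 52.3]
eef_rot: [-1.569, 0.001, -1.595]
wrist_force: [0.9, -0.1, 0.8]
finger_gap: 87.2
clock: 36.05
eef_pos: [574.3, 2.3, 184.6]
eef_rot: [-1.568, 0.001, -1.595]
wrist_force: [1.1, 0.3, 0.5]
finger_gap: 94.2
shift [333.3  -0.6 -17.3] rot [-0.14 -4.49 -0.03] | pos [574.3   2.3 184.6] rpy [-8.986e+01  3.000e-02 -9.139e+01] t 36.05 gap 94.2 F [1.1 0.3 0.5] j [-0.06  0.38  1.49  0.    1.28  1.53]
```

```bash
python3 -m handwheel '[[[333,0,-17,0,-4.5,0,1],[333,0,-17,0,-4.5,0,1],[333,0,-17,0,-4.5,0,1],[333,0,-17,0,-4.5,0,1],[333,0,-17,0,-4.5,0,1]]]';python3 h.py 549 -330.5 185 -86.9
```

```text
clock: 36.47
eef_pos: [558.2, -207.3, 183.8]
eef_rot: [-1.568, 0.0, -1.516]
wrist_force: [1.2, -0.1, -1.2]
finger_gap: 93.8
shift [122.5  -1.2 -15.9] rot [-0.16  0.03 -0.01] | pos [ 558.2 -207.3  183.8] rpy [-8.984e+01  1.000e-02 -8.687e+01] t 36.47 gap 93.8 F [ 1.2 -0.1 -1.2] j [-0.42  0.42  1.42  0.    1.29  1.1 ]
```

```bash
python3 -m handwheel '[[[41,0,-5,0,0,0,1],[80,0,-10,0,0,0,1],[110,0,-14,0,0,0,1],[121,0,-16,0,0,0,1],[121,0,-16,0,0,0,1]]]';python3 -m handwheel '[[[0,0,0,0,0,0,1]]]';python3 - <<'E'
from h import *
go(549,-330.5,35,-86.9)
p,d=imaging.camera("wrist"); cv2.imwrite("pics/w12.png",p[:,:,::-1])
p,d=imaging.camera("top");  crop(p[:,:,::-1].copy(),80,80,330,220,3.2,"pics/t12.png")
E
```

```text
clock: 36.88
eef_pos: [548.0, -331.0, 183.1]
eef_rot: [-1.569, 0.001, -1.519]
wrist_force: [-0.0, 0.5, 0.3]
finger_gap: 94.0
clock: 36.97
eef_pos: [548.1, -330.2, 182.9]
eef_rot: [-1.569, 0.001, -1.519]
wrist_force: [0.2, 1.4, -0.1]
finger_gap: 94.0
shift [  0.5 147.9   0.6] rot [-0.11 -0.14 -0.06] | pos [ 548.1 -330.2  182.9] rpy [-8.989e+01  6.000e-02 -8.704e+01] t 36.97 gap 94.0 F [ 0.2  1.4 -0.1] j [-0.6   0.52  1.28  0.    1.34  0.92]
```

View pics/w12.png

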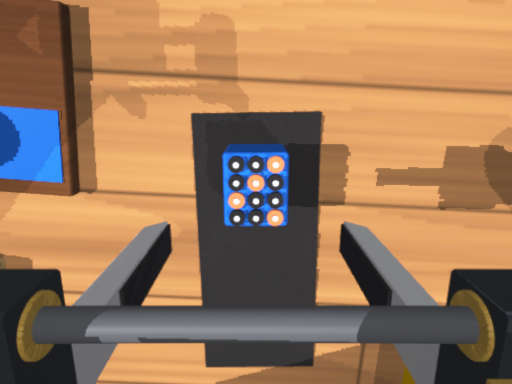

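View pics/t12.png

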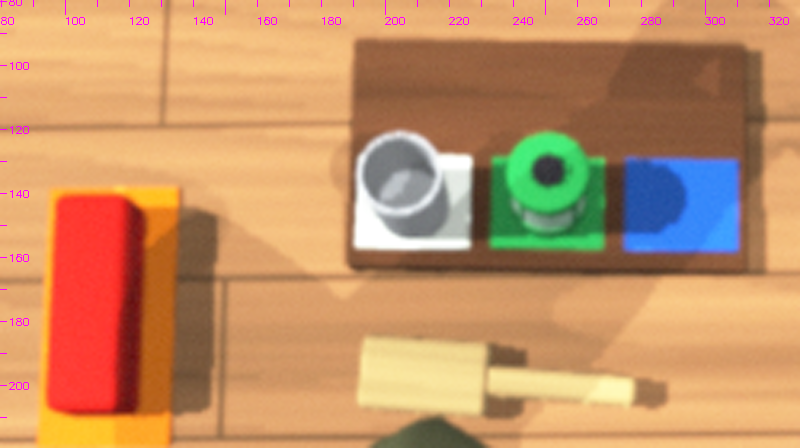

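```bash
python3 -m handwheel '[[[0,35,1,0,0,0,1],[0,75,1,0,0,0,1],[0,115,1,0,0,0,1],[0,140,1,0,0,0,1],[0,147,1,0,0,0,1]]]';python3 -m handwheel '[[[0,0,0,0,0,0,1],[0,0,0,0,0,0,1]]]';python3 h.py 549 -330.5 35 -86.9
```

```text
clock: 37.48
eef_pos: [548.3, -326.6, 31.7]
eef_rot: [-1.574, 0.005, -1.516]
wrist_force: [-0.5, 0.3, -1.0]
finger_gap: 94.2
clock: 37.65
eef_pos: [548.9, -325.7, 32.6]
eef_rot: [-1.574, 0.005, -1.515]
wrist_force: [-0.7, -0.1, -0.1]
finger_gap: 94.1
shift [ 4.8 -2.5 -0.2] rot [ 0.17  0.11 -0.28] | pos [ 548.9 -325.7   32.6] rpy [-90.17   0.28 -86.79] t 37.65 gap 94.1 F [-0.7 -0.1 -0.1] j [-0.59  0.68  1.4   0.    1.06  0.92]
```

```bash
python3 -m handwheel '[[[5,-2.5,0,0,0,-0.3,1],[5,-2.5,0,0,0,-0.3,1],[5,-2.5,0,0,0,-0.3,0],[5,-2.5,0,0,0,-0.3,-1],[5,-2.5,0,0,0,-0.3,-1]]]' 25;python3 -m handwheel '[[[0,0,0,0,0,0,-1],[0,0,0,0,0,0,-1],[0,0,0,0,0,0,-1],[0,0,0,0,0,0,-1],[0,0,0,0,0,0,-1]]]' 25;python3 h.py 549 -330.5 35 -86.9
```

```text
clock: 38.07
eef_pos: [549.3, -330.8, 35.6]
eef_rot: [-1.573, -0.001, -1.515]
wrist_force: [-0.1, 0.5, 0.4]
finger_gap: 77.3
clock: 38.48
eef_pos: [549.3, -330.8, 35.6]
eef_rot: [-1.573, -0.001, -1.515]
wrist_force: [-0.2, -0.1, 0.5]
finger_gap: 56.0
shift [-0.3  0.6 -0.3] rot [0.14 0.1  0.04] | pos [ 549.3 -330.8   35.6] rpy [-9.014e+01 -4.000e-02 -8.680e+01] t 38.48 gap 56.0 F [-0.2 -0.1  0.5] j [-0.6   0.68  1.39 -0.    1.07  0.92]
```

```bash
python3 -m handwheel '[[[0,0,0,0,0,0,-1],[0,-8,0,0,0,0,-1],[0,-30,0,0,0,0,-1],[0,-65,0,0,0,0,-1],[0,-100,0,0,0,0,-1]]]';python3 h.py 571 -97 135 -91.2
```

```text
clock: 38.9
eef_pos: [548.8, -330.2, 136.1]
eef_rot: [-1.575, 0.001, -1.515]
wrist_force: [0.6, -1.4, -2.8]
finger_gap: 55.5
shift [-231.6    1.2   35.1] rot [ 0.27  4.4  -0.05] | pos [ 548.8 -330.2  136.1] rpy [-9.027e+01  6.000e-02 -8.680e+01] t 38.9 gap 55.5 F [ 0.6 -1.4 -2.8] j [-0.6   0.57  1.32 -0.    1.25  0.92]
```

```bash
python3 -m handwheel '[[[-20,0,3,0,0,0,-1],[-53,0,8,0,1,0,-1],[-86,0,13,0,2,0,-1],[-119,0,18,0,3,0,-1],[-152,0,23,0,4.4,0,-1]]]';python3 h.py 571 -97 135 -91.2
```

```text
clock: 39.32
eef_pos: [563.0, -175.7, 136.3]
eef_rot: [-1.576, 0.001, -1.593]
wrist_force: [0.6, 0.2, -3.7]
finger_gap: 56.0
shift [-78.8   1.3   6.3] rot [ 0.29 -0.06 -0.04] | pos [ 563.  -175.7  136.3] rpy [-9.029e+01  4.000e-02 -9.126e+01] t 39.32 gap 56.0 F [ 0.6  0.2 -3.7] j [-0.36  0.46  1.49 -0.    1.2   1.23]
```

```bash
python3 -m handwheel '[[[-30,0,2,0,0,0,-1],[-60,0,4,0,0,0,-1],[-76,0,6,0,0,0,-1],[-79,0,6,0,0,0,-1],[-79,10,6,0,0,0,-1]]]';python3 h.py 571 -97 51.6 -91.2
```

```text
clock: 39.73
eef_pos: [571.5, -96.2, 128.0]
eef_rot: [-1.573, 0.0, -1.591]
wrist_force: [0.4, -0.5, -3.6]
finger_gap: 55.9
shift [ 0.8 76.4 -0.3] rot [ 0.13  0.03 -0.  ] | pos [571.5 -96.2 128. ] rpy [-90.13   0.   -91.17] t 39.73 gap 55.9 F [ 0.4 -0.5 -3.6] j [-0.23  0.45  1.53 -0.    1.17  1.36]
```

```bash
python3 -m handwheel '[[[0,20,0,0.1,0,0,-1],[0,45,0,0.1,0,0,-1],[0,64,0,0.1,0,0,-1],[0,70,0,0.1,0,0,-1],[0,70,0,0.1,0,0,-1]]]';python3 h.py 571 -97 51.6 -91.2
```

```text
clock: 40.15
eef_pos: [570.3, -97.0, 56.1]
eef_rot: [-1.575, 0.001, -1.592]
wrist_force: [-0.2, 0.2, -3.9]
finger_gap: 55.9
shift [0.  4.5 0.8] rot [ 0.22 -0.03 -0.04] | pos [570.3 -97.   56.1] rpy [-9.022e+01  4.000e-02 -9.123e+01] t 40.15 gap 55.9 F [-0.2  0.2 -3.9] j [-0.23  0.54  1.58 -0.    1.03  1.36]
```

```bash
python3 -m handwheel '[[[0,2,1,0.2,0,0,-1],[0,4,1,0.2,0,0,-1],[0,5,1,0.2,0,0,-1],[0,5.5,1,0.2,0,0,-1],[0,5.5,1,0.2,0,0,-1]]]';python3 h.py 571 -97 51.6 -91.2
```

```text
clock: 40.57
eef_pos: [571.7, -97.3, 51.7]
eef_rot: [-1.57, -0.0, -1.592]
wrist_force: [-0.8, -2.0, 4.2]
finger_gap: 55.8
shift [-0.3  0.1 -0.7] rot [-0.06 -0.02  0.01] | pos [571.7 -97.3  51.7] rpy [-8.994e+01 -1.000e-02 -9.122e+01] t 40.57 gap 55.8 F [-0.8 -2.   4.2] j [-0.23  0.54  1.58  0.    1.02  1.36]
```

```bash
python3 -m handwheel '[[[0,0,0,0,0,0,1],[0,0,0,0,0,0,1],[0,0,0,0,0,0,1],[0,0,0,0,0,0,1],[0,0,0,0,0,0,1]]]'; python3 -m handwheel '[[[0,0,0,0,0,0,1],[0,-30,0,0,0,0,1],[0,-65,0,0,0,0,1],[0,-100,0,0,0,0,1],[0,-130,0,0,0,0,1]]]';python3 h.py 572 5 215 -91.2
```

```text
clock: 40.98
eef_pos: [571.7, -97.3, 51.6]
eef_rot: [-1.57, -0.0, -1.592]
wrist_force: [0.3, -0.7, 0.4]
finger_gap: 86.1
clock: 41.4
eef_pos: [571.6, -97.2, 184.0]
eef_rot: [-1.569, -0.0, -1.592]
wrist_force: [-0.3, -0.1, 0.2]
finger_gap: 94.0
shift [-102.2  -31.    -1.7] rot [-0.13 -0.02  0.01] | pos [571.6 -97.2 184. ] rpy [-8.987e+01 -1.000e-02 -9.122e+01] t 41.4 gap 94.0 F [-0.3 -0.1  0.2] j [-0.23  0.39  1.47  0.    1.28  1.36]
```

Move over the row's middle and back a little, for a wrist check plus the top view.

```bash
python3 -m handwheel '[[[-41,-30,-20,0,0,0,1],[-80,-60,-40,0,0,0,1],[-102,-80,-60,0,0,0,1],[-102,-80,-60,0,0,0,1],[-102,-80,-60,0,0,0,1]]]';python3 -m handwheel '[[[0,0,0,0,0,0,1],[0,0,0,0,0,0,1]]]'
python3 - <<'E'
from h import *
go(572,5,215,-91.2)
s=read_state(); p,d=imaging.camera("wrist"); p=p[:,:,::-1].copy(); np.savez("pics/w13.npz",d=d,pos=s["eef_pos"],rot=s["eef_rot"])
crop(p,90,60,430,300,2.3,"pics/w13.png")
E
```

```text
clock: 41.82
eef_pos: [513.1, 8.3, 267.1]
eef_rot: [-1.564, -0.0, -1.589]
wrist_force: [0.0, -0.2, 0.8]
finger_gap: 93.9
clock: 41.98
eef_pos: [513.3, 8.0, 266.8]
eef_rot: [-1.564, -0.0, -1.589]
wrist_force: [-0.3, -0.6, 0.6]
finger_gap: 93.9
shift [ 1.9 52.3 58.3] rot [-0.42  0.14  0.01] | pos [513.3   8.  266.8] rpy [-8.958e+01 -1.000e-02 -9.106e+01] t 41.98 gap 93.9 F [-0.3 -0.6  0.6] j [-0.06  0.18  1.55  0.    1.41  1.53]
```

View pics/w13.png

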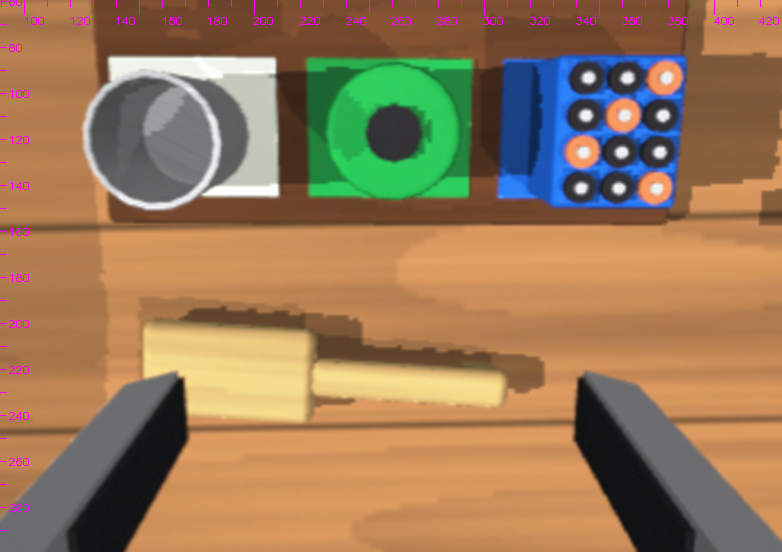

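```bash
python3 - <<'E'
from h import *
c=imaging.get_calibration("wrist"); z=np.load("pics/w13.npz"); W=wristW(z["pos"],z["rot"])
def f(n,P,h,s=2.3,x0=90,y0=60):
    w=ray_z(c,[[x0+(a+.5)/s-.5,y0+(b+.5)/s-.5] for a,b in P],h,W)[:,:2]; print(n,w.round(1).tolist(),"mean",w.mean(0).round(1))
f("lant",[(327,132),(461,132),(394,64),(394,199)],100)
f("green",[(307,58),(473,59),(469,197),(308,196)],20)
f("tumb",[(83,139),(220,139),(152,69),(152,209)],100)
f("white",[(108,57),(279,196)],20)
f("org",[(556,58),(687,58),(673,207),(553,206)],84)
f("blueL",[(503,59),(498,198)],20)
E
python3 -m handwheel '[[[-30,-30,-30,0,0,0,1],[-60,-30,-60,0,0,0,1],[-100,-30,-90,0,0,0,1],[-140,-30,-90,0,0,0,1],[-170,-30,-90,0,0,0,1]]]'
```

```text
lant [[575.4, 29.4], [574.3, -26.5], [602.0, 1.1], [546.9, 1.9]] mean [574.6   1.5]
green [[609.4, 43.5], [607.3, -40.2], [537.9, -38.8], [540.0, 46.0]] mean [573.6   2.6]
tumb [[574.4, 131.5], [573.4, 74.3], [601.9, 100.1], [544.6, 105.3]] mean [573.6 102.8]
white [[611.7, 143.8], [540.3, 61.2]] mean [576.  102.5]
org [[603.8, -68.5], [602.6, -124.3], [539.0, -122.9], [540.5, -69.4]] mean [571.5 -96.3]
blueL [[607.0, -55.4], [537.0, -54.1]] mean [572.  -54.7]
clock: 42.45
eef_pos: [425.5, 179.1, 295.7]
eef_rot: [-1.564, -0.0, -1.592]
wrist_force: [1.1, -0.7, 0.1]
finger_gap: 93.8
```

```bash
python3 -m handwheel '[[[0,0,0,0,0,0,1],[0,0,0,0,0,0,1],[0,0,0,0,0,0,1]]]'
python3 - <<'E'
from h import *
p,d=imaging.camera("side"); cv2.imwrite("pics/s14.png",p[:,:,::-1])
p,d=imaging.camera("top"); cv2.imwrite("pics/t14.png",p[:,:,::-1])
print(read_state()["qd"].round(3))
E
```

```text
clock: 42.7
eef_pos: [425.9, 178.5, 294.9]
eef_rot: [-1.566, -0.001, -1.592]
wrist_force: [0.5, 0.1, 0.3]
finger_gap: 93.9
[-0.004 -0.007 -0.001  0.002  0.001  0.005]
```

View pics/s14.png

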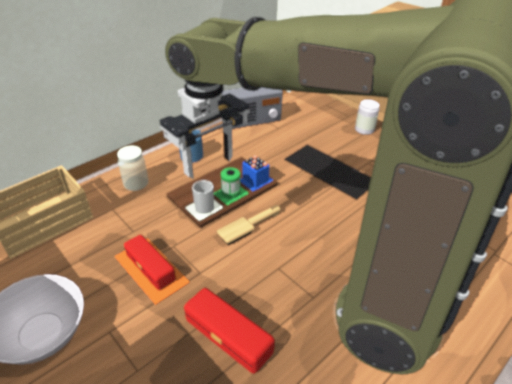

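View pics/t14.png

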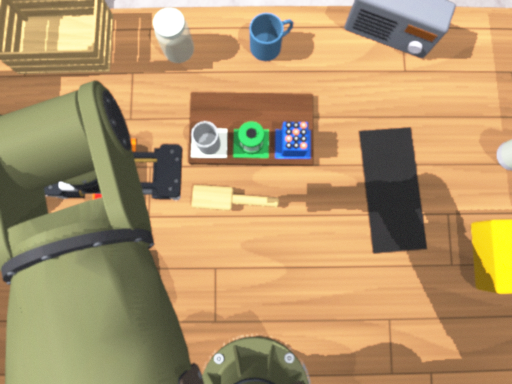

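The side view shows the case on the orange pad at about (150,262). The three stand upright on their own coasters, at about (204,197), (230,183) and (256,173). The hairbrush is in the same place as at the start, and the arm is clear of everything and at rest.

```bash
python3 -c "from cell import order; print(order.sign_off())"
```

```text
the job is handed in; nothing more can be done
None
```

I completed the whole sequence in order and handed it in at about 43 s of the 134 s allowed. The organiser, lantern and tumbler went to the side mat, the smaller red case went to the orange pad, and then all three went back to their own coasters. No verdict is reported on sign-off, so these figures are my own.

Last checks, by the cameras:

| Item | Distance from the middle of its place | Limit |
|---|---|---|
| Lantern on green | about 1.5 mm | 13 mm |
| Tumbler on white | about 2.5 mm | 13 mm |
| Organiser on blue | about 1 mm, square to it by eye | 13 mm |
| Case on orange pad | about 4 mm, along the pad's length | 15 mm |

- **Case:** its position was measured once, just after I released it. In the last top view the arm hid it, but the last side view still shows it flat on the pad.
- **Organiser:** I measured the blue coaster before moving anything. In the last close view only its left edge was visible, and that edge agreed.
- **Hairbrush:** it looked unmoved in the last pictures. I did not measure it.
- **Camera disagreement:** the top and wrist cameras differed by 2–4 mm in x in places, and by up to 7 mm on the lantern's cap. I used values in between, mostly nearer the wrist camera's. No check failed.

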